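# Pack the bone kit into its drawer

## Robot

A 7-joint arm with a two-finger parallel gripper is mounted at the origin on the work surface. World frame = base frame: x ahead of the robot, y to its left, z up, the work surface at z = 0. Lengths are in m, angles in rad, forces in N, time in s.
With the tool pointing down it reaches from about 0.35 to 0.9 m from the base axis. Payload 19.9 kg.
Tool frame: the origin (TCP) lies on the centre line of the jaws, within the pads' length; the fingertips stand ctrl.finger_overhang ahead of it and the grasp point (between the pads) lies 11 mm behind it (ctrl.finger_overhang is the distance from the TCP to the fingertips, in m); z points along the fingers, y is the line along which they close (so a half turn about z gives the same grasp; the last joint's range is limited). The gripper opens to 85 mm and grips with 20 to 120 N. Pads are 22 mm wide; open, the fingers measure 114 mm over their backs; the gripper's body (76 mm by 85 mm) begins 54 mm behind the grasp point. The pads swing forward as they close: fully open they stand 13 mm farther back than shut.
Start: joints at [-1.292, 0.417, -0.01, 1.614, 0.005, 1.111, -0.053], TCP at [0.196, 0.593, 0.239] pointing down, gripper open.
Joint ranges: [-2.81, 2.81], [-0.39, 2.02], [-1.27, 1.25], [0.06, 2.57], [-1.19, 4.33], [0.19, 2], [-2.82, 2.82]. Speed limits (rad/s): [1.89, 1.89, 2.39, 2.39, 3.01, 3.01, 3.01].

## Interface

Orientations are given as [roll, pitch, yaw] about the fixed x, y, z axes, in that order (R = Rz(yaw) Ry(pitch) Rx(roll)).
In Python, from workcell import ctrl, cams gives the robot as it stands. The module is installed in compiled form; this text tells all that it offers.
- The arm moves only by the shell command python3 -m crank 'ROWS'. ROWS is JSON, a list of rows, each a list of 3 entries, a list of its own where there are three numbers: the shift along the tool's x, y, z in cm, then the turn about the tool's z in rad, then the finger opening in cm, from 0 to 8.54. A call has 1 to 20 rows; each row shifts and turns the commanded pose from where the row before left it, along the tool's axes as they then stand; what a row does not reach is not made up. A row lasts 1/8 s, in which the tool goes at most 62.5 mm and 10.7 degrees, less where a joint would pass 70% of its speed; a pose out of reach is approached as far as the arm can. A call is refused whole if a number of a shift passes 6.25 or a number of a turn 0.188, either way. A call with a gripper value outside its range is refused whole. The fingers move at their own pace and stop on an object; the grip force is fixed at half the most. Time passes only in rows, so rows that do not move let the fingers close. It gives the time, the measured TCP pose, the force, the opening and the grip force at its end, in the units of the state.
- ctrl.sense(): the state, without advancing time (a new reading comes with each control period).
- cams.snapshot(name): name is "scene" or "side" or "wrist"; returns (picture, depth): 400x640x3 uint8, blue, green, red; 400x640 float32, m along the optical axis (not along the pixel's ray), 0 where there is no reading.
- cams.camera_params(name): a dict with "camera_matrix" (3x3 intrinsics, pixels), "extrinsics" (4x4, takes a point from camera to world coordinates). Camera axes: x right, y up, looking along -z (the intrinsics and any distortion apply to the point x, -y, -z); pixel columns grow to the right and rows downward; lengths in m; the calibration is good to about 2 mm. The wrist camera is an equidistant fisheye: a pixel r from the principal point sees the ray r / f radians off the axis. A picture is of the moment at which its call begins: read the wrist's pose just before it. camera_params takes no time and is no camera call; for the wrist camera it gives the pose at the moment of the call.
- ctrl.sign_off(): hands the job in; it is judged then, once.
The state is a dict: "time": time; "joints": joint angles; "dq": joint speeds; "effort": joint torques, N m; "tool_pos": TCP position; "eef_rot": TCP orientation; "wrist_force": force on the tool from outside, world axes, zero at the start; "moment": the same for the moment, N m; "finger_gap": finger opening in m; "gripper_force": force on a finger pad.
Only numpy, scipy, OpenCV 4.12 (cv2) and the standard library are available. Lean on these libraries where they do the work, as an engineer would, in place of code of your own. Each camera call takes 0.05 s, during which the arm holds its last target. There are 200 camera calls.

## Task

Pack away the bone kit: put every bone cast from the orange tray on the floor of the open drawer's well, then seat the grey lift-out tray level on the ledges over them with the specimen pots in it, and put the white lid flat on that tray. Last, push the drawer fully home; leave the other things on the desk where they are.

Things in the scene. Friction and masses are not known exactly. Their poses are not given: they have to be found in the camera images.
- skull_center (a point): off-white resin cast of a small rodent skull: rounded braincase 24 mm wide and 25 mm high, narrower snout 13 mm wide; 45 mm long along x. It starts on the floor of the orange tray. Point: mid-length, 9 mm over its underside; x along its length, y across it (the narrow way to grip), z up as it first lies. May be absent (between two and four casts are present)
- femur_center (a point): off-white resin cast of a thigh bone: shaft 11 mm thick along x, knobbed ends 30 mm wide; 50 mm long, 18 mm high. It starts on the floor of the orange tray. Point: mid-length, 9 mm over its underside; x along its length, y across it (the narrow way to grip), z up as it first lies. May be absent (between two and four casts are present)
- jaw_center (a point): off-white resin cast of a flat L-shaped jaw: bar 44 mm long along x, 12 mm wide, 14 mm high, with a side branch to +y at its -x end (to 22 mm out). It starts on the floor of the orange tray. Point: mid-length, 9 mm over its underside; x along its length, y across it (the narrow way to grip), z up as it first lies. May be absent (between two and four casts are present)
- vertebra_center (a point): off-white resin cast of a disc 22 mm across and 18 mm high with a thin wing to either side along x, 42 mm over the wings, wings 9 mm wide. It starts on the floor of the orange tray. Point: mid-length, 9 mm over its underside; x along its length, y across it (the narrow way to grip), z up as it first lies. May be absent (between two and four casts are present)
- pot0_center (a point): small closed specimen pot, white with a black cap: cylinder 30 mm across, 26 mm high, standing on the desk. Point: its centre, 13 mm up; z along its axis. May be absent (one or two are present)
- pot1_center (a point): small closed specimen pot, white with a black cap: cylinder 30 mm across, 26 mm high, standing on the desk. Point: its centre, 13 mm up; z along its axis. May be absent (one or two are present)
- lift_tray_base (a point): grey lift-out tray, open on top: 116 x 116 mm, 36 mm high, walls and floor 4 mm, 120 g. In its middle stands a finger grip, a wall 10 mm thick (along its x) and 40 mm long (along its y) whose top is 31 mm over the tray's underside. Point: centre of its underside, z up. It fits the drawer's well in any quarter turn. It starts on the bare desk on one side of the drawer, the lid on the other side
- lid_base (a point): white lid: plate 116 x 116 x 5 mm with, below it, a locating pad 100 x 100 x 4 mm that drops inside the lift-out tray's rim, and on top a bar grip 12 mm thick (along its x), 36 mm long (along its y), its top 29 mm over the pad's underside; 90 g. Point: centre of the pad's underside, z up. It fits the tray in any quarter turn
- dissect_tray: shallow orange dissecting tray, fixed, 240 x 240 mm, rim 16 mm high, floor and walls 4 mm thick; origin: centre of its underside on the desk
- well (a point): middle of the floor of the open drawer's well, 16 mm over the desk, moving with the drawer. x: the way the drawer shuts; z up. Well 124 x 124 mm inside, walls 52 mm high (front 56), 8 mm thick; along both y sides a ledge 12 mm wide, 40 mm high (lower part 124 x 100 mm). Seated on the ledges the lift-out tray's underside is 40 mm over this floor, and point lid_base of the seated lid 72 mm
- drawer_handle (a point): middle of the drawer's horizontal steel bar handle, 90 mm long along the well's y, bar about 10 mm thick, 58 mm over the desk, 45 mm in front of the drawer's front panel (12 mm thick, reaching 72 mm over the desk, also the front wall of the well). The grey cabinet is 172 mm wide and 138 mm high; its front face is level with the outside of the shut drawer's panel
- kit_drawer (a joint): how far the kit drawer stands open, m: 0 shut at its end stop, 0.19 fully open; sliding friction about 3 N
- clear_dish: bystander: a clear round dish 80 mm across, 35 mm high; origin at the centre of its underside
- glue_bottle: bystander: a white bottle 48 mm across, 120 mm high; origin at the centre of its underside
- pen_cup: bystander: a blue cup 72 mm across holding pens, 150 mm high in all; origin at the centre of its underside
- tape_roll: bystander: a yellow roll of tape lying flat, 90 mm across, 22 mm high; origin at the centre of its underside
- eraser: bystander: a dark eraser 50 x 22 x 13 mm; origin at the centre of its underside
- wood_pick: bystander: a thin wooden pick 130 x 5 x 5 mm lying along one edge inside the orange tray; origin at the centre of its underside
There are look-alikes about, which are no part of the job. What is shaped like the part that bears lid_base but green or pink is not meant.

How it is judged:
On the way, in this order (a step that is already met when the one before it is completed fails the run):
1. every bone cast lies on the floor of the drawer's well (x of skull_center in the frame of well between -0.064 and 0.064 m and y of skull_center in the frame of well between -0.064 and 0.064 m and z of skull_center in the frame of well between -0.004 and 0.04 m and x of femur_center in the frame of well between -0.064 and 0.064 m and y of femur_center in the frame of well between -0.064 and 0.064 m and z of femur_center in the frame of well between -0.004 and 0.04 m and x of jaw_center in the frame of well between -0.064 and 0.064 m and y of jaw_center in the frame of well between -0.064 and 0.064 m and z of jaw_center in the frame of well between -0.004 and 0.04 m and x of vertebra_center in the frame of well between -0.064 and 0.064 m and y of vertebra_center in the frame of well between -0.064 and 0.064 m and z of vertebra_center in the frame of well between -0.004 and 0.04 m), for 0.2 s.
2. the lift-out tray sits level on the ledges over the bones, with every pot in it (x of lift_tray_base in the frame of well between -0.012 and 0.012 m and y of lift_tray_base in the frame of well between -0.012 and 0.012 m and z of lift_tray_base in the frame of well between 0.034 and 0.044 m and angle between lift_tray_base's own z axis and vertical below 0.04 rad and x of pot0_center in the frame of lift_tray_base between -0.056 and 0.056 m and y of pot0_center in the frame of lift_tray_base between -0.056 and 0.056 m and z of pot0_center in the frame of lift_tray_base between 0 and 0.028 m and x of pot1_center in the frame of lift_tray_base between -0.056 and 0.056 m and y of pot1_center in the frame of lift_tray_base between -0.056 and 0.056 m and z of pot1_center in the frame of lift_tray_base between 0 and 0.028 m), for 0.2 s.
3. the lid lies flat on the lift-out tray (x of lid_base in the frame of well between -0.012 and 0.012 m and y of lid_base in the frame of well between -0.012 and 0.012 m and z of lid_base in the frame of well between 0.067 and 0.0745 m and angle between lid_base's own z axis and vertical below 0.05 rad), for 0.2 s.
4. the drawer is pushed home (value of joint kit_drawer below 0.005 m), for 0.2 s.
At the end, for the whole second after the job is handed in: Bones in the well (centres within 64 mm of its middle, under 40 mm up); lift-out tray level on the ledges (underside 34-44 mm up, tilt < 0.04 rad), all pots in it; lid flat on it (lid_base 67-74.5 mm up, tilt < 0.05 rad); drawer within 5 mm of its stop; tray and lid at rest (all of step 1 and all of step 2 and all of step 3 and value of joint kit_drawer below 0.005 m and linear speed of each of lift_tray, lid below 0.02 m/s); the robot touches nothing.
It fails at once if a bystander on the desk is moved by more than 50 mm (distance of any of clear_dish, glue_bottle, pen_cup, tape_roll, eraser, wood_pick from where it was at the start of the episode above 0.05 m).
Of skull, femur, jaw, vertebra only 2 to 4 are there at a start; the rules pass over those that are not, and their reading is None.
Of pot0, pot1 only 1 to 2 are there at a start; the rules pass over those that are not, and their reading is None.
At some moment in a run one of skull, femur, jaw, vertebra, pot0, pot1 may be knocked a few centimetres aside while the robot is not near it.
It also fails if it takes over 210 s, if anything falls off the work surface, if the arm or the gripper's body presses on something with over 40 N, if the wrist force passes 120 N, or if a joint passes its speed limit or range.

## Working session

There is one attempt and no reset: what is moved stays moved. The work goes in short steps, Python scripts to look and compute and a shell command to move; the robot and the scene stay as the last step left them, time stands still between calls to the robot, and variables do not carry over. Pictures are saved under pics/ and viewed, at most 14 in all, crops included, and the job is handed in when it is done.

```bash
mkdir -p pics; cat > h.py <<'E'
import numpy as np, cv2
from workcell import ctrl, cams
def snap(n,f=None):
    p=cams.camera_params(n); im,d=cams.snapshot(n)
    if f: cv2.imwrite('pics/'+f,im)
    return im,d,p
def cloud(d,p,n):
    K=np.array(p['camera_matrix']);E=np.array(p['extrinsics'])
    v,u=np.mgrid[:d.shape[0],:d.shape[1]]
    X=rays(u.ravel(),v.ravel(),K,n)*d.ravel()[:,None]
    return (X@E[:3,:3].T+E[:3,3]).reshape(*d.shape,3)
def rays(u,v,K,n):
    x=(np.asarray(u,float)-K[0,2])/K[0,0];y=(np.asarray(v,float)-K[1,2])/K[1,1]
    if n=='wrist':
        r=np.hypot(x,y)+1e-9; s=np.tan(np.minimum(r,1.5))/r; x,y=x*s,y*s
    return np.stack([x,-y,-np.ones_like(x)],-1)
def toplane(u,v,z,p,n):
    K=np.array(p['camera_matrix']);E=np.array(p['extrinsics'])
    w=rays(u,v,K,n)@E[:3,:3].T; o=E[:3,3]
    return o+w*((z-o[2])/w[...,2])[...,None]
E
python3 - <<'E'
from h import *
s=ctrl.sense();print({k:np.round(v,3) for k,v in s.items()},ctrl.finger_overhang)
for n in('scene','side','wrist'):
    im,d,p=snap(n,n+'0.png');print(n,np.round(p['camera_matrix'],1).tolist(),np.round(p['extrinsics'],3).tolist(),[k for k in p],(d>0).mean())
E
```

```text
{'time': np.float64(0.0), 'joints': array([-1.293,  0.418, -0.01 ,  1.614,  0.005,  1.111, -0.053]), 'dq': array([-0.   ,  0.   ,  0.002, -0.001,  0.001,  0.   , -0.001]), 'effort': array([-0.0000e+00, -8.6442e+01,  6.7900e-01, -4.3490e+01,  1.9000e-02,
        7.0000e-03,  0.0000e+00]), 'tool_pos': array([0.196, 0.593, 0.239]), 'eef_rot': array([-3.14 ,  0.   ,  2.822]), 'wrist_force': array([-1.033,  0.638,  0.252]), 'moment': array([ 0.03 , -0.014, -0.013]), 'gripper_force': np.float64(0.0), 'finger_gap': np.float64(0.085)} 0.008
scene [[508.8, 0.0, 323.2], [0.0, 508.8, 197.5], [0.0, 0.0, 1.0]] [[-0.002, -0.873, 0.488, 1.332], [1.0, 0.0, 0.005, 0.044], [-0.004, 0.488, 0.873, 1.496], [0.0, 0.0, 0.0, 1.0]] ['camera_matrix', 'extrinsics'] 0.99598828125
side [[434.4, 0.0, 330.9], [0.0, 434.4, 194.5], [0.0, 0.0, 1.0]] [[0.981, 0.141, -0.135, 0.349], [-0.195, 0.754, -0.627, -0.714], [0.014, 0.642, 0.767, 0.97], [0.0, 0.0, 0.0, 1.0]] ['camera_matrix', 'extrinsics'] 0.9963359375
wrist [[309.7, 0.0, 322.0], [0.0, 309.7, 197.0], [0.0, 0.0, 1.0]] [[0.314, -0.898, -0.309, 0.117], [0.95, 0.296, 0.104, 0.621], [-0.002, -0.326, 0.945, 0.374], [0.0, 0.0, 0.0, 1.0]] ['camera_matrix', 'extrinsics'] 0.995890625
```

View pics/scene0.png

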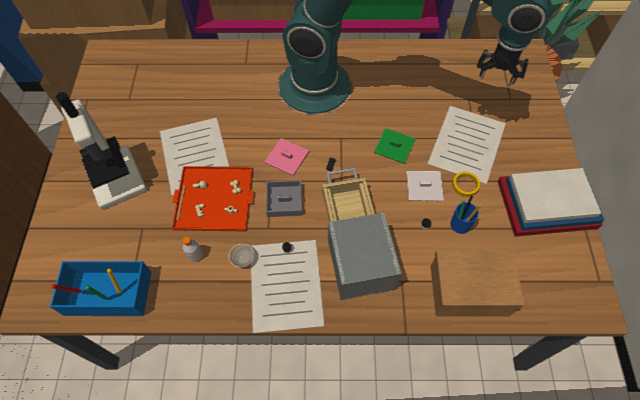

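View pics/side0.png

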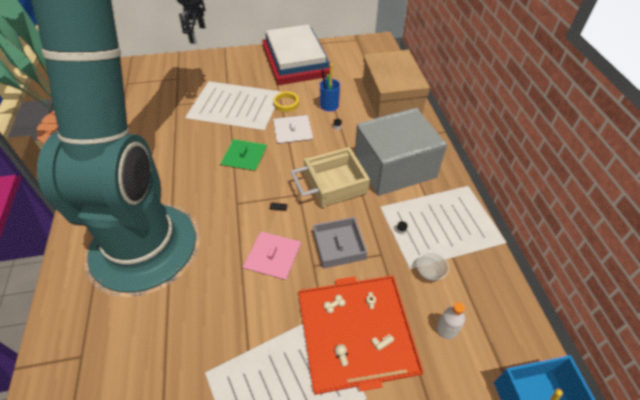

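Scene view (right = +y, down = +x). The four casts are in the orange tray at about (200,184), (236,185), (200,210) and (231,209). The pots are at (287,246) and (426,223), the grey tray at (284,199) and the drawer at (348,200). The lid could be taken for the white plate at (425,185), the pink one at (287,155) or the green one at (395,145); by the description it is the white one. The black block at (331,164) is the eraser.

```bash
cat > m1.py <<'E'
from h import *
im,d,p=snap('scene');C=cloud(d,p,'scene')
ims,ds,ps=snap('side');S=cloud(ds,ps,'side')
b,g,r=[im[...,i].astype(int) for i in range(3)]
a=cv2.resize(im[130:300,165:480],None,fx=2.5,fy=2.5,interpolation=cv2.INTER_CUBIC);cv2.imwrite('pics/crop1.png',a)
hsv=cv2.cvtColor(im,cv2.COLOR_BGR2HSV)
def desc(name,m,n=None):
    P=C[m]; print(name,'n',m.sum(),'mean',np.round(P.mean(0),4),'z pct',np.round(np.percentile(P[:,2],[2,50,98]),4))
    rc=cv2.minAreaRect((P[:,:2]*1000).astype(np.float32));print('   rect',np.round(rc[0],1),np.round(rc[1],1),round(rc[2],1))
xy=C[...,:2];z=C[...,2]
def box(u0,u1,v0,v1):
    m=np.zeros(z.shape,bool);m[v0:v1,u0:u1]=1;return m
white=(hsv[...,1]<60)&(hsv[...,2]>140)
desc('lid',white&box(400,450,165,205))
desc('lidgrip',box(405,445,168,203)&(z>.018))
org=(hsv[...,0]<12)&(hsv[...,1]>180);desc('orange',org&box(165,260,160,235))
bm=~org&box(178,250,170,228)&(z>.008)&(hsv[...,2]>120)&(hsv[...,1]<150)
n,l,st,ce=cv2.connectedComponentsWithStats(bm.astype(np.uint8))
for i in range(1,n):
    if st[i,4]>15: print(ce[i]);desc('bone',l==i)
desc('tray',box(262,308,175,222)&(z>.03)); desc('traygrip',box(275,297,185,212)&(z>.024))
for c in((287,246),(426,223)): desc('pot',box(c[0]-10,c[0]+10,c[1]-10,c[1]+10)&(z>.023))
wood=(abs(hsv[...,0].astype(int)-23)<6)
desc('drawer top',box(320,378,175,222)&(z>.06)&(z<.08)); desc('handle',box(320,365,163,183)&(z>.045))
desc('cab',box(325,405,212,300)&(z>.125))
desc('desk',box(160,170,240,255))
# side check
zs=S[...,2]
for nm,(u,v,h) in {'lid':(293,129,.02),'tray':(340,243,.02),'pot':(402,227,.02),'pot1':(338,123,.02),'desk':(270,225,-1)}.items():
    q=np.zeros(zs.shape,bool);q[v-12:v+13,u-15:u+16]=1;q&=zs>h;print('side',nm,q.sum(),np.round(S[q].mean(0),4),np.round(np.percentile(zs[q],[50,98]),4))
E
python3 m1.py
```

```text
lid n 1031 mean [0.453  0.3824 0.0158] z pct [-0.0008  0.0083  0.0287]
   rect [847.4 261.3] [ 139.  1053.4] 73.2
lidgrip n 62 mean [0.5254 0.3508 0.144 ] z pct [0.0191 0.026  1.4959]
   rect [884.6 238.7] [114.5 969. ] 73.3
orange n 4264 mean [ 0.504  -0.3313  0.0086] z pct [-0.0035  0.0044  0.0187]
   rect [ 864.2 -234.1] [1048.7  293.2] 15.1
[199.61111111 184.05555556]
bone n 54 mean [ 0.4558 -0.3808  0.0217] z pct [0.0109 0.0205 0.0332]
   rect [ 454.7 -383.8] [43.8 17.2] 86.2
[235.08219178 186.26027397]
bone n 73 mean [ 0.4625 -0.261   0.0184] z pct [0.0114 0.0184 0.0279]
   rect [ 460.3 -261.8] [49.3 26.3] 22.7
[199.01754386 209.10526316]
bone n 57 mean [ 0.5489 -0.3725  0.017 ] z pct [0.0091 0.0165 0.0248]
   rect [ 550.5 -374.7] [49.9 27.5] 2.7
[230.56097561 209.02439024]
bone n 41 mean [ 0.569  -0.2607  0.0551] z pct [0.0111 0.0198 0.3208]
   rect [ 930.8 -107.3] [857.3  33.3] 22.9
tray n 243 mean [ 0.5582 -0.0895  0.1192] z pct [0.0303 0.035  1.4959]
   rect [892.8 -57.9] [894.1 118.9] 5.5
traygrip n 83 mean [ 0.5352 -0.0885  0.0325] z pct [0.0263 0.0323 0.0416]
   rect [53
[... 271 characters left out ...]
24 0.1105 0.0679] z pct [0.0604 0.068  0.0766]
   rect [523.  112.7] [171.5 145.1] 10.2
handle n 232 mean [0.4661 0.1108 0.0895] z pct [0.0544 0.0645 0.0794]
   rect [874.7 107.5] [121.7 915.4] 89.7
cab n 3879 mean [0.7451 0.1539 0.1443] z pct [0.1302 0.1375 0.1439]
   rect [977.2 151.4] [206.7 711.9] 89.4
desk n 150 mean [ 6.767e-01 -4.715e-01 -6.000e-04] z pct [-0.0063 -0.0006  0.0055]
   rect [ 677.  -471.7] [57.6 32.6] 9.3
side lid 40 [0.4364 0.2382 0.1452] [0.0281 0.97  ]
side tray 87 [ 0.5006 -0.1452  0.0842] [0.0302 0.97  ]
side pot 95 [ 0.6649 -0.1154  0.0745] [0.0249 0.97  ]
side pot1 54 [0.5885 0.325  0.0592] [0.0244 0.9136]
side desk 775 [ 0.3352 -0.0006  0.0052] [-0.0006  0.0104]
```

View pics/crop1.png

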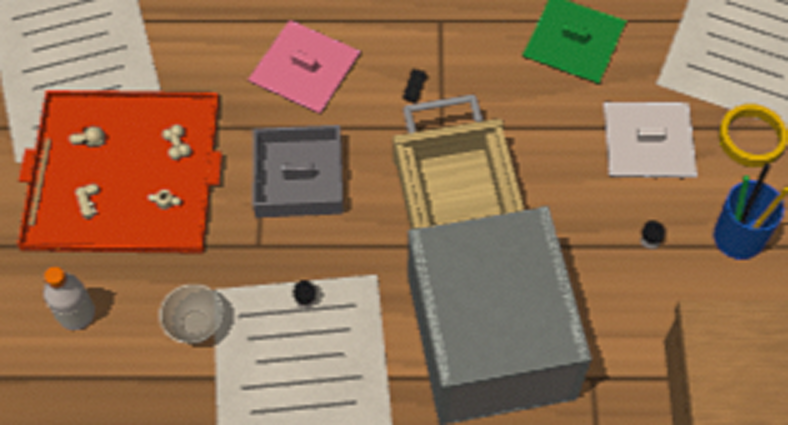

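The crop confirms the choices: skull at scene (200,184), femur (236,185), jaw (199,209), vertebra (231,209). The white lid is at (425,185), with pink and green rejected. The pots are the two black caps. Now I move the wrist camera over the orange tray.

```bash
python3 -m crank '[[[0,0,0],0.1787,5],[[0,0,0],0.1787,5],[[0,0,0],0.1787,5],[[0,0,0],0.1787,5],[[0,0,0],0.1787,5],[[0,0,0],0.1787,5],[[0,0,0],0.1787,5],[[-1.5,5,0],0,5],[[-1.5,5,0],0,5],[[-1.5,5,0],0,5],[[-1.5,5,0],0,5],[[-1.5,5,0],0,5]]'
python3 -m crank '[[[-5,0.4,0],0,5],[[-5,0.4,0],0,5],[[-5,0.4,0],0,5],[[-5,0.4,0],0,5],[[-5,0.4,0],0,5],[[-5,0.4,0],0,5],[[-5,0.4,0],0,5],[[-5,0.4,0],0,5],[[-5,0.4,0],0,5],[[-5,0.4,0],0,5],[[-5,0.4,0],0,5],[[-5,0.4,0],0,5],[[-5,0.4,0],0,5],[[-5,0.4,0],0,5],[[-5,0.4,0],0,5],[[-5,0.4,0],0,5],[[0,0,0],0,5],[[0,0,0],0,5]]'
cat > m2.py <<'E'
from h import *
import sys
im,d,p=snap('wrist',sys.argv[1]);C=cloud(d,p,'wrist')
hsv=cv2.cvtColor(im,cv2.COLOR_BGR2HSV);z=C[...,2]
# bones: pale, unsaturated, over tray floor
m=(hsv[...,1]<110)&(hsv[...,2]>90)&(z>.006)&(z<.05)
org=((hsv[...,0]<14)&(hsv[...,1]>170)).astype(np.uint8)
hull=np.zeros_like(org);cs=cv2.findContours(org,0,2)[0]
cv2.drawContours(hull,[cv2.convexHull(max(cs,key=cv2.contourArea))],-1,1,-1);hull=cv2.erode(hull,np.ones((9,9)))
m=cv2.morphologyEx((m&(hull>0)).astype(np.uint8),cv2.MORPH_OPEN,np.ones((3,3)))
n,l,st,ce=cv2.connectedComponentsWithStats(m)
for i in range(1,n):
    if st[i,4]<120: continue
    P=C[l==i]; rc=cv2.minAreaRect((P[:,:2]*1000).astype(np.float32))
    q=P[:,:2]-P[:,:2].mean(0);w,V=np.linalg.eigh(q.T@q)
    print(np.round(ce[i]),st[i,4],'mean',np.round(P.mean(0)*1000,1),'ztop',np.round(np.percentile(P[:,2],[50,97])*1000,1),'rect',np.round(rc[0],1),np.round(rc[1],1),round(rc[2],1),'pca',round(np.degrees(np.arctan2(V[1,1],V[0,1])),1))
s=ctrl.sense();print(np.round(s['tool_pos'],4),np.round(s['eef_rot'],3),round(s['time'],2))
E
python3 m2.py w1.png
```

```text
time: 1.75
tool_pos: [0.4479, 0.5177, 0.2392]
eef_rot: [-3.141, 0.0, 1.571]
wrist_force: [0.6, 0.1, -0.2]
finger_gap: 0.0502
gripper_force: 0.0
time: 4.0
tool_pos: [0.5105, -0.2813, 0.239]
eef_rot: [-3.141, -0.0, 1.571]
wrist_force: [-1.0, -0.9, -0.1]
finger_gap: 0.0502
gripper_force: 0.0
[280. 150.] 672 mean [ 460.8 -260.3   19.3] ztop [19.4 22.7] rect [ 459.8 -260.8] [47.9 28.4] 20.5 pca -158.8
[353. 157.] 331 mean [ 547.3 -268.5   20.2] ztop [21.4 23.7] rect [ 547.4 -269.4] [39.9 19.4] 61.6 pca 80.6
[277. 240.] 427 mean [ 453.3 -375.8   21.9] ztop [22.4 29.4] rect [ 452.9 -382.7] [22.2 43. ] 3.2 pca 94.0
[351. 235.] 444 mean [ 547.5 -371.    17. ] ztop [17.6 19.3] rect [ 549.3 -368.4] [44.7 27.1] 15.0 pca -174.3
[ 0.5107 -0.2807  0.2392] [-3.141e+00 -1.000e-03  1.572e+00] 4.05
```

View pics/w1.png

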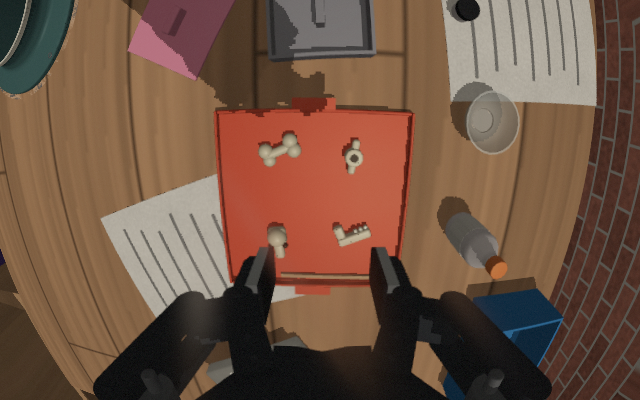

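The wrist view (right = +x, up = +y) shows the femur at (280,150), vertebra (353,157), skull (277,240) and jaw (351,237), all clear of the pick at row 276. I take the vertebra first.

```bash
python3 -m crank '[[[1.2,3.6,4],0,4],[[0,0,4],0.17,4],[[0,0,4],0,4],[[0,0,4],0,4],[[0,0,3],0,4],[[0,0,2.5],0,4],[[0,0,1],0,4],[[0,0,0],0,4],[[0,0,0],0,4]]' && python3 -m crank '[[[0,0,0],0,0],[[0,0,0],0,0],[[0,0,0],0,0],[[0,0,0],0,0],[[0,0,0],0,0],[[0,0,0],0,0]]' && python3 -m crank '[[[0,0,-2],0,0],[[0,0,-4],0,0],[[0,0,-4],0,0],[[0,0,-4],0,0],[[0,0,-4],0,0],[[0,0,-4],0,0],[[0,0,0],0,0]]'
```

```text
time: 5.18
tool_pos: [0.5472, -0.2697, 0.0154]
eef_rot: [3.14, 0.0, 1.401]
wrist_force: [-0.6, 0.2, -0.1]
finger_gap: 0.0396
gripper_force: 0.0
time: 5.92
tool_pos: [0.547, -0.2697, 0.0154]
eef_rot: [3.14, -0.0, 1.401]
wrist_force: [-2.0, 3.0, 11.1]
finger_gap: 0.0196
gripper_force: 58.3
time: 6.8
tool_pos: [0.5474, -0.2706, 0.2385]
eef_rot: [3.136, 0.001, 1.4]
wrist_force: [0.1, -0.1, -1.5]
finger_gap: 0.0198
gripper_force: 58.8
```

```bash
python3 -m crank '[[[0,0,0],-0.17,0],[[4.8,-0.3,0],0,0],[[4.8,-0.4,0],0,0],[[4.8,-0.3,0],0,0],[[4.8,-0.4,0],0,0],[[4.8,-0.3,0],0,0],[[4.8,-0.4,0],0,0],[[4.8,-0.3,0],0,0],[[4.8,-0.3,0],0,0],[[0,0,0],0,0],[[0,0,0],0,0]]'
cat > m3.py <<'E'
from h import *
import sys
im,d,p=snap('wrist',sys.argv[1]);C=cloud(d,p,'wrist');np.save('c3.npy',C);cv2.imwrite('pics/c3.png',im)
hsv=cv2.cvtColor(im,cv2.COLOR_BGR2HSV);z=C[...,2]
E
python3 m3.py w2.png; python3 -c "
from h import *
C=np.load('c3.npy');x,y,z=C[...,0],C[...,1],C[...,2]
near=(abs(x-.53)<.16)&(abs(y-.113)<.13)
for nm,(a,b) in {'rim':(.063,.0705),'ledge':(.052,.060),'floor':(.010,.022),'panel':(.0705,.078)}.items():
    m=near&(z>a)&(z<b);P=C[m];rc=cv2.minAreaRect((P[:,:2]*1000).astype(np.float32));print(nm,m.sum(),np.round(P.mean(0)*1000,1),np.round(rc[0],1),np.round(rc[1],1),round(rc[2],1),np.median(P[:,2]))
    cv2.imwrite('pics/m_%s.png'%nm,m.astype(np.uint8)*255)
"
```

```text
time: 8.18
tool_pos: [0.5194, 0.1137, 0.2344]
eef_rot: [-3.142, 0.0, 1.57]
wrist_force: [-0.5, -0.2, 0.0]
finger_gap: 0.0195
gripper_force: 58.8
rim 3782 [548.8 123.6  67.5] [542.2 109. ] [243.6 170.8] 15.1 0.06818596798315824
ledge 3204 [543.9 116.8  56.5] [543.6 109.9] [249.5 170.4] 15.2 0.056497418444989955
floor 8927 [541.  113.8  16.5] [518.4 101.9] [314. 172.] 15.4 0.01647058253935202
panel 1561 [487.7 111.4  72.5] [563.  114.8] [194.1 171.6] 15.2 0.07235249967209822
```

View pics/w2.png

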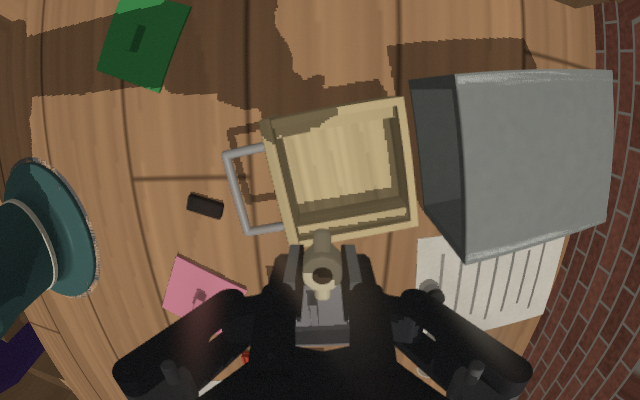

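The wrist view shows the well floor at about (340,155), the handle at (238,195) and the cabinet at (535,165), with the vertebra held at (322,270). I measure the well's pose from the mask components.

```bash
python3 -c "
from h import *
C=np.load('c3.npy');x,y,z=C[...,0],C[...,1],C[...,2];im=cv2.imread('pics/c3.png');h=cv2.cvtColor(im,cv2.COLOR_BGR2HSV)
print(h[155,340],h[120,340],h[105,340],h[225,360])
def comps(m,nm,k=3):
    n,l,st,ce=cv2.connectedComponentsWithStats(m.astype(np.uint8))
    for i in sorted(range(1,n),key=lambda i:-st[i,4])[:k]:
        P=C[l==i];rc=cv2.minAreaRect((P[:,:2]*1000).astype(np.float32));print(nm,st[i,4],np.round(ce[i]),np.round(P.mean(0)*1000,1),np.round(rc[0],1),np.round(rc[1],1),round(rc[2],1))
b=np.zeros(z.shape,bool);b[90:246,262:420]=1
comps(b&(z>.011)&(z<.021),'floor',1);comps(b&(z>.052)&(z<.060),'ledge',4);comps(b&(z>.063)&(z<.078),'rim',2);comps(b&(z>.0705)&(z<.078),'panel',2)
b[:]=0;b[140:240,215:285]=1
comps(b&(z>.05)&(z<.068),'handle',2)
b[:]=0;b[60:270,405:620]=1
comps(b&(z>.132)&(z<.145),'cab',1)
"
```

```text
[ 20  82 184] [ 20  84 180] [20 91 90] [21 95 99]
floor 8438 [342. 165.] [543.4 115.6  16.5] [543.7 114.5] [125.8  97.5] 11.0
ledge 2901 [345. 171.] [544.5 117.2  56.4] [543.4 116.3] [125.8 124.9] 11.0
ledge 14 [268. 224.] [459.8  59.9  58.7] [459.5  59.9] [11.8  0.7] 8.8
ledge 9 [271. 118.] [467.8 175.4  56.7] [467.6 175.6] [1.4 5.9] 66.8
ledge 8 [278. 222.] [470.8  61.8  58.5] [471.   61.8] [6.8 1. ] 7.8
rim 4665 [336. 170.] [534.5 122.   69.3] [529.2 115. ] [169.9 142.7] 9.6
rim 1 [269. 232.] [460.9  51.9  63. ] [460.9  51.9] [0. 0.] 0.0
panel 1419 [278. 182.] [475.7 110.6  72.3] [475.9 108.4] [ 13.1 137. ] 10.5
panel 1 [316. 112.] [513.7 181.3  70.6] [513.7 181.3] [0. 0.] 0.0
handle 1406 [245. 190.] [437.5  99.   62.3] [445.1  98.2] [ 48.6 100. ] 11.3
handle 102 [280. 158.] [476.8 133.4  59.1] [476.6 134.3] [ 1.6 38.4] 11.9
cab 26465 [532. 156.] [716.1 157.3 138.4] [735.8 154.1] [201.9 173. ] 10.9
```

```bash
python3 -m crank '[[[1.2,2.6,0],0,0],[[1.3,2.7,0],0,0],[[0,0,0],-0.176,0],[[0,0,0],-0.176,0],[[0,0,0],-0.176,0],[[0,0,0],-0.176,0],[[0,0,0],-0.176,0],[[0,0,0],-0.176,0],[[0,0,0],-0.176,0],[[0,0,0],-0.176,0],[[0,0,0],-0.176,0],[[0,0,0],-0.176,0],[[0,0,4],0,0],[[0,0,4],0,0],[[0,0,0],0,0]]'; python3 -c "
from h import *
print(np.round(ctrl.sense()['joints'],2))"
```

```text
time: 10.1
tool_pos: [0.5713, 0.1376, 0.1523]
eef_rot: [-3.14, -0.005, -2.954]
wrist_force: [0.4, -0.9, 1.0]
finger_gap: 0.0196
gripper_force: 58.8
[-0.43  0.45  0.18  1.79 -0.1   0.91  1.55]
```

```bash
python3 -m crank '[[[-0.1,0.1,3],0,0],[[0,0,3],0,0],[[0,0,2.5],0,0],[[0,0,2],0,0],[[0,0,1.2],0,0],[[0,0,0.5],0,0],[[0,0,0],0,0],[[0,0,0],0,1.9],[[0,0,0],0,2.6],[[0,0,0],0,2.6],[[0,0,0],0,2.6]]' && python3 -m crank '[[[0,0,-3],0,2.6],[[0,0,-4],0,2.6],[[0,0,-5],0,2.6],[[0,0,-5],0,2.6],[[0,0,-4],0,2.6],[[0,0,0],0,2.6]]'
```

```text
time: 11.48
tool_pos: [0.5734, 0.1405, 0.0324]
eef_rot: [-3.142, 0.0, -2.952]
wrist_force: [0.1, 0.0, -0.1]
finger_gap: 0.026
gripper_force: 0.0
time: 12.22
tool_pos: [0.5745, 0.1408, 0.2455]
eef_rot: [3.141, 0.005, -2.952]
wrist_force: [-0.3, 0.0, -0.5]
finger_gap: 0.026
gripper_force: 0.0
```

```bash
cat > go.py <<'E'
# go.py x y z yaw : shift needed in present tool axes (cm) and turn
from h import *
import sys
from scipy.spatial.transform import Rotation as R
s=ctrl.sense();t=np.array([float(a) for a in sys.argv[1:4]]);r=R.from_euler('xyz',s['eef_rot'])
y=(float(sys.argv[4])-s['eef_rot'][2]+np.pi)%(2*np.pi)-np.pi
print('shift cm',np.round(r.inv().apply(t-s['tool_pos'])*100,2),'turn',round(-y,3),'j7',round(s['joints'][6],2))
E
python3 -m crank '[[[2.35,-4.7,0],0,3.6],[[2.35,-4.7,0],0,3.6],[[2.35,-4.7,0],0,3.6],[[2.35,-4.7,0],0,3.6],[[2.35,-4.7,0],0,3.6],[[2.35,-4.6,0],0,3.6],[[2.35,-4.6,0],0,3.6],[[2.35,-4.6,0],0,3.6],[[0,0,4],-0.18,3.6],[[0,0,4],0,3.6],[[0,0,4],0,3.6],[[0,0,0],0,3.6]]'; python3 go.py .460 -.2605 .016 3.511
```

```text
time: 13.72
tool_pos: [0.4571, -0.2605, 0.1199]
eef_rot: [3.138, -0.004, -2.773]
wrist_force: [0.1, 0.2, 0.5]
finger_gap: 0.0362
gripper_force: 0.0
shift cm [-0.31 -0.14 10.38] turn -0.0 j7 2.58
```

```bash
python3 -m crank '[[[-0.3,-0.1,3],0,3.6],[[0,0,3],0,3.6],[[0,0,2.5],0,3.6],[[0,0,1.4],0,3.6],[[0,0,0.5],0,3.6],[[0,0,0],0,3.6],[[0,0,0],0,0],[[0,0,0],0,0],[[0,0,0],0,0],[[0,0,0],0,0],[[0,0,0],0,0],[[0,0,0],0,0]]' && python3 -m crank '[[[0,0,-2],0,0],[[0,0,-4],0,0],[[0,0,-4],0,0],[[0,0,-4],0,0],[[0,0,-4],0,0],[[0,0,-4],0.18,0],[[0,0,0],0,0]]'; python3 go.py .5172 .0857 .0295 3.331
```

```text
time: 15.22
tool_pos: [0.4625, -0.2613, 0.0194]
eef_rot: [-3.141, 0.001, -2.772]
wrist_force: [-1.5, 1.2, 8.6]
finger_gap: 0.0212
gripper_force: 54.9
time: 16.1
tool_pos: [0.4631, -0.2616, 0.2416]
eef_rot: [-3.139, 0.005, -2.955]
wrist_force: [0.5, -0.4, 0.0]
finger_gap: 0.0205
gripper_force: 53.5
shift cm [-11.67  33.18  21.18] turn -0.002 j7 2.34
```

```bash
python3 -m crank '[[[-1.4,4.2,0],0,0],[[-1.4,4.2,0],0,0],[[-1.4,4.2,0],0,0],[[-1.4,4.2,0],0,0],[[-1.4,4.2,0],0,0],[[-1.4,4.2,0],0,0],[[-1.4,4.2,0],0,0],[[-1.4,4.2,0],0,0],[[0,0,4],0,0],[[0,0,4],0,0],[[0,0,0],0,0]]'; python3 go.py .5137 .0909 .032 3.331; python3 m3.py w3.png
```

```text
time: 17.48
tool_pos: [0.5071, 0.0896, 0.1561]
eef_rot: [-3.141, -0.005, -2.951]
wrist_force: [0.9, -0.0, -0.0]
finger_gap: 0.0214
gripper_force: 53.6
shift cm [-7.400e-01  1.000e-02  1.241e+01] turn 0.001 j7 1.61
```

View pics/w3.png

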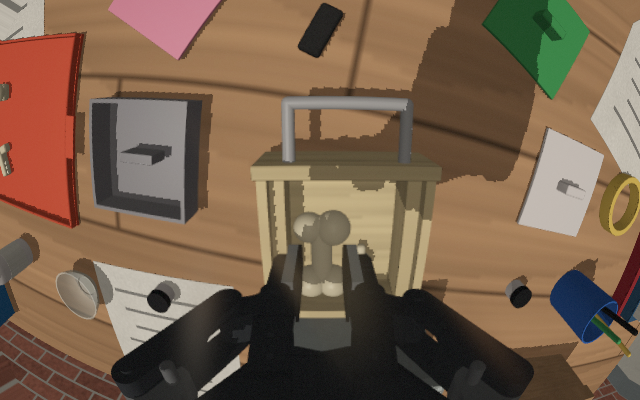

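The picture shows the femur held level between the pads at (320,255), extending toward the drawer front. I place it.

```bash
python3 -m crank '[[[-1.3,0,3],0,0],[[0,0,3],0,0],[[0,0,2.5],0,0],[[0,0,2],0,0],[[0,0,1.4],0,0],[[0,0,0.5],0,0],[[0,0,0],0,0],[[0,0,0],0,2.2],[[0,0,0],0,2.8],[[0,0,0],0,2.8],[[0,0,0],0,2.8]]' && python3 -m crank '[[[0,0,-3],0,2.6],[[0,0,-4],0,2.6],[[0,0,-5],0,2.6],[[0,0,-5],0,2.6],[[0,0,-4],0,2.6],[[0,0,0],0,2.6]]'; python3 go.py .556 -.3745 .016 3.403
```

```text
time: 18.9
tool_pos: [0.5216, 0.0925, 0.0344]
eef_rot: [-3.142, 0.0, -2.952]
wrist_force: [-0.4, 0.7, 0.3]
finger_gap: 0.0281
gripper_force: 0.0
time: 19.65
tool_pos: [0.5228, 0.0927, 0.2472]
eef_rot: [3.141, 0.005, -2.952]
wrist_force: [0.2, -0.3, -0.6]
finger_gap: 0.0261
gripper_force: 0.0
shift cm [  5.64 -46.52  23.07] turn -0.072 j7 1.58
```

```bash
python3 -m crank '[[[0.62,-5.15,0],0,3],[[0.62,-5.15,0],0,3],[[0.62,-5.15,0],0,3],[[0.62,-5.15,0],0,3],[[0.62,-5.15,0],0,3],[[0.62,-5.15,0],0,3],[[0.62,-5.15,0],0,3],[[0.62,-5.15,0],0,3],[[0.62,-5.15,0],0,3],[[0,0,0],-0.072,3],[[0,0,0],0,3]]'; python3 m2.py w4.png;python3 go.py .556 -.3745 .016 3.403
```

```text
time: 21.02
tool_pos: [0.5536, -0.3733, 0.2431]
eef_rot: [3.141, -0.001, -2.881]
wrist_force: [0.6, 0.5, -0.4]
finger_gap: 0.03
gripper_force: 0.0
[276. 120.] 389 mean [ 515.9 -439.7    9.4] ztop [ 9.5 10.9] rect [ 517.2 -439.8] [  5.  128.6] 87.9 pca 178.0
[338.  81.] 548 mean [ 452.2 -381.3   22.3] ztop [23.1 29.4] rect [ 454.  -383.6] [23.2 43.7] 13.2 pca 95.3
[323. 159.] 522 mean [ 546.2 -372.9   17.3] ztop [17.6 19.5] rect [ 548.9 -369.7] [45.  26.2] 15.7 pca -173.0
[ 0.5538 -0.3728  0.2434] [ 3.141e+00 -1.000e-03 -2.882e+00] 21.07
shift cm [-0.18 -0.24 22.74] turn -0.001 j7 2.54
```

```bash
python3 -m crank '[[[-0.2,-0.35,4],0,3],[[0,0,4],0,3],[[0,0,4],0,3],[[0,0,4],0,3],[[0,0,3],0,3],[[0,0,2.3],0,3],[[0,0,1.2],0,3],[[0,0,0.3],0,3],[[0,0,0],0,3],[[0,0,0],0,0],[[0,0,0],0,0],[[0,0,0],0,0],[[0,0,0],0,0],[[0,0,0],0,0]]' && python3 -m crank '[[[0,0,-2],0,0],[[0,0,-4],0,0],[[0,0,-4],0,0],[[0,0,-4],0,0],[[0,0,-4],0,0],[[0,0,-4],0.072,0],[[0,0,0],0,0]]'; python3 go.py .508 .1309 .03 3.331
```

```text
time: 22.82
tool_pos: [0.5573, -0.3765, 0.0175]
eef_rot: [-3.141, 0.001, -2.88]
wrist_force: [-1.8, 1.5, 5.8]
finger_gap: 0.0101
gripper_force: 59.0
time: 23.7
tool_pos: [0.5577, -0.3771, 0.2414]
eef_rot: [-3.137, 0.005, -2.953]
wrist_force: [-0.2, -0.1, -0.7]
finger_gap: 0.01
gripper_force: 58.7
shift cm [-4.51 50.92 20.94] turn -0.001 j7 2.48
```

```bash
python3 -m crank '[[[-0.51,5.11,0],0,0],[[-0.51,5.11,0],0,0],[[-0.51,5.11,0],0,0],[[-0.51,5.11,0],0,0],[[-0.51,5.11,0],0,0],[[-0.51,5.11,0],0,0],[[-0.51,5.11,0],0,0],[[-0.51,5.11,0],0,0],[[-0.51,5.11,0],0,0],[[-0.51,5.11,0],0,0],[[0,0,4],0,0],[[0,0,4],0,0],[[0,0,0],0,0]]'; python3 go.py .5137 .1337 .031 3.331
```

```text
time: 25.32
tool_pos: [0.5092, 0.1348, 0.1548]
eef_rot: [-3.141, -0.004, -2.952]
wrist_force: [0.1, -0.7, 0.4]
finger_gap: 0.0099
gripper_force: 58.7
shift cm [-0.47 -0.18 12.38] turn 0.0 j7 1.53
```

```bash
python3 -m crank '[[[-0.35,-0.2,3],0,0],[[0,0,3],0,0],[[0,0,2.5],0,0],[[0,0,2],0,0],[[0,0,1.4],0,0],[[0,0,0.6],0,0],[[0,0,0],0,0],[[0,0,0],0,1.0],[[0,0,0],0,1.7],[[0,0,0],0,1.7],[[0,0,0],0,1.7]]' && python3 -m crank '[[[0,0,-3],0,1.7],[[0,0,-4],0,1.7],[[0,0,-5],0,1.7],[[0,0,-5],0,3.6],[[0,0,-4],0,3.6],[[0,0,0],0,3.6]]'; python3 go.py .4535 -.3780 .018 1.63
```

```text
time: 26.7
tool_pos: [0.5146, 0.134, 0.0314]
eef_rot: [-3.142, 0.0, -2.952]
wrist_force: [0.3, 0.8, 0.2]
finger_gap: 0.0171
gripper_force: 0.0
time: 27.45
tool_pos: [0.5157, 0.1344, 0.2442]
eef_rot: [3.141, 0.005, -2.952]
wrist_force: [0.2, 0.2, -0.7]
finger_gap: 0.0361
gripper_force: 0.0
shift cm [ 15.86 -49.17  22.5 ] turn 1.701 j7 1.51
```

```bash
python3 -m crank '[[[1.59,-4.92,0],0,3.6],[[1.59,-4.92,0],0,3.6],[[1.59,-4.92,0],0,3.6],[[1.59,-4.92,0],0,3.6],[[1.59,-4.92,0],0,3.6],[[1.59,-4.92,0],0,3.6],[[1.59,-4.92,0],0,3.6],[[1.59,-4.92,0],0,3.6],[[1.59,-4.92,0],0,3.6],[[1.59,-4.92,0],0,3.6],[[0,0,0],0.17,3.6],[[0,0,0],0.17,3.6],[[0,0,0],0.17,3.6],[[0,0,0],0.17,3.6],[[0,0,0],0.17,3.6],[[0,0,0],0.17,3.6],[[0,0,0],0.17,3.6],[[0,0,0],0.17,3.6],[[0,0,0],0.17,3.6],[[0,0,0],0.17,3.6]]';python3 -m crank '[[[0,0,0],0,3.6]]'; python3 m2.py w5.png; python3 go.py .4535 -.3775 .018 1.63
```

```text
time: 29.95
tool_pos: [0.4507, -0.3789, 0.2405]
eef_rot: [-3.14, -0.0, 1.625]
wrist_force: [0.2, -0.9, 0.8]
finger_gap: 0.0362
gripper_force: 0.0
time: 30.08
tool_pos: [0.4508, -0.3788, 0.2405]
eef_rot: [-3.14, 0.0, 1.632]
wrist_force: [-0.1, -1.0, -0.7]
finger_gap: 0.0355
gripper_force: 0.0
[323. 167.] 513 mean [ 451.9 -378.7   22.3] ztop [23.3 29.5] rect [ 451.7 -383.6] [22.5 42.8] 4.0 pca 95.7
[372. 214.] 167 mean [ 519.  -439.5    9.5] ztop [ 9.5 10.9] rect [ 518.6 -439.6] [ 4.8 67.9] 87.9 pca 177.8
[ 0.4508 -0.3789  0.2406] [-3.14  -0.     1.635] 30.12
shift cm [ 0.12  0.3  22.26] turn 0.005 j7 1.07
```

```bash
python3 -m crank '[[[0.2,0.2,4],0,3.6],[[0,0,4],0,3.6],[[0,0,4],0,3.6],[[0,0,4],0,3.6],[[0,0,3],0,3.6],[[0,0,2.2],0,3.6],[[0,0,1],0,3.6],[[0,0,0.3],0,3.6],[[0,0,0],0,3.6],[[0,0,0],0,0],[[0,0,0],0,0],[[0,0,0],0,0],[[0,0,0],0,0],[[0,0,0],0,0]]' && python3 -m crank '[[[0,0,-2],0,0],[[0,0,-4],0,0],[[0,0,-4],0,0],[[0,0,-4],0,0],[[0,0,-4],0,0],[[0,0,-4],0,0],[[0,0,0],0,0]]'; python3 go.py .5638 .1005 .034 3.331
```

```text
time: 31.88
tool_pos: [0.4534, -0.3773, 0.0174]
eef_rot: [3.14, 0.001, 1.631]
wrist_force: [-0.1, 2.0, 7.2]
finger_gap: 0.0226
gripper_force: 58.8
time: 32.75
tool_pos: [0.4534, -0.3779, 0.2403]
eef_rot: [3.137, 0.003, 1.631]
wrist_force: [-0.0, -0.5, -1.3]
finger_gap: 0.0223
gripper_force: 59.1
shift cm [47.15 13.79 20.57] turn -1.7 j7 1.06
```

```bash
python3 -m crank '[[[4.71,1.38,0],0,0],[[4.71,1.38,0],0,0],[[4.71,1.38,0],0,0],[[4.71,1.38,0],0,0],[[4.71,1.38,0],0,0],[[4.71,1.38,0],0,0],[[4.71,1.38,0],0,0],[[4.71,1.38,0],0,0],[[4.71,1.38,0],0,0],[[4.71,1.38,0],0,0],[[0,0,0],-0.17,0],[[0,0,0],-0.17,0],[[0,0,0],-0.17,0],[[0,0,0],-0.17,0],[[0,0,0],-0.17,0],[[0,0,0],-0.17,0],[[0,0,0],-0.17,0],[[0,0,0],-0.17,0],[[0,0,0],-0.17,0],[[0,0,0],-0.17,0]]';python3 -m crank '[[[0,0,4],0,0],[[0,0,4],0,0],[[0,0,0],0,0],[[0,0,0],0,0]]'; python3 go.py .5638 .1005 .031 3.331; python3 m3.py w6.png
```

```text
time: 35.25
tool_pos: [0.5619, 0.1011, 0.2364]
eef_rot: [-3.141, -0.0, -2.947]
wrist_force: [0.1, -0.7, -0.2]
finger_gap: 0.0224
gripper_force: 59.0
time: 35.75
tool_pos: [0.5629, 0.1013, 0.1578]
eef_rot: [-3.141, 0.001, -2.953]
wrist_force: [0.3, 0.6, -0.8]
finger_gap: 0.0223
gripper_force: 59.0
shift cm [-0.06 -0.1  12.68] turn -0.0 j7 1.74
```

View pics/w6.png

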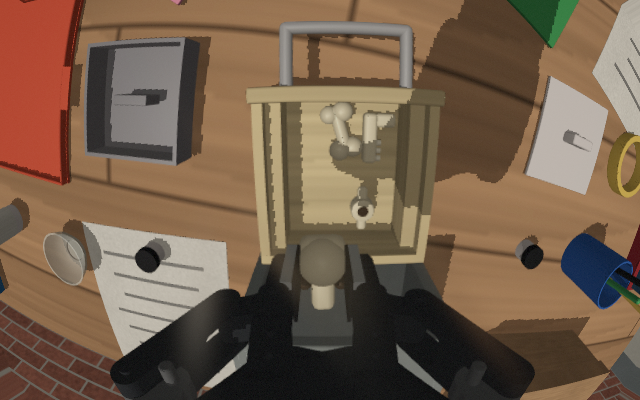

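The well holds the femur (340,125), jaw (372,135) and vertebra (362,210) flat on the floor. The left (-y) far part is free, so the skull goes there.

```bash
python3 -m crank '[[[0,0,3],0,0],[[0,0,3],0,0],[[0,0,2.5],0,0],[[0,0,2],0,0],[[0,0,1.5],0,0],[[0,0,0.8],0,0],[[0,0,0],0,0],[[0,0,0],0,2.5],[[0,0,0],0,2.9],[[0,0,0],0,2.9],[[0,0,0],0,2.9]]' && python3 -m crank '[[[0,0,-3],0,2.9],[[0,0,-4],0,2.9],[[0,0,-5],0,2.9],[[0,0,-5],0,3],[[0,0,-4],0,3],[[0,0,0],0,3]]'
cat > m4.py <<'E'
from h import *
import sys
im,d,p=snap('scene',sys.argv[1]);C=cloud(d,p,'scene')
E
python3 - <<'E'
from h import *
im,d,p=snap('wrist','w7.png');C=cloud(d,p,'wrist');z=C[...,2];x,y=C[...,0],C[...,1]
a=np.radians(10.8);u=(x-.5435)*np.cos(a)+(y-.116)*np.sin(a);v=-(x-.5435)*np.sin(a)+(y-.116)*np.cos(a)
m=((abs(u)<.06)&(abs(v)<.048)&(z>.021)&(z<.06)).astype(np.uint8)
n,l,st,ce=cv2.connectedComponentsWithStats(m)
for i in range(1,n):
    if st[i,4]>40: k=l==i;print(np.round(ce[i]),st[i,4],'u',np.round(np.percentile(u[k],[1,50,99])*1000),'v',np.round(np.percentile(v[k],[1,50,99])*1000),'z98',round(np.percentile(z[k],98),4))
# grey tray
hsv=cv2.cvtColor(im,cv2.COLOR_BGR2HSV)
def desc(nm,m):
    n,l,st,ce=cv2.connectedComponentsWithStats(m.astype(np.uint8))
    for i in sorted(range(1,n),key=lambda i:-st[i,4])[:2]:
        P=C[l==i];rc=cv2.minAreaRect((P[:,:2]*1000).astype(np.float32));print(nm,st[i,4],np.round(ce[i]),np.round(P.mean(0)*1000,1),np.round(rc[0],1),np.round(rc[1],1),round(rc[2],1))
near=(abs(x-.53)<.1)&(abs(y+.088)<.085)
desc('tray all',near&(z>.025)&(z<.045));near2=(abs(x-.53)<.035)&(abs(y+.088)<.035)
desc('grip',near2&(z>.026)&(z<.04))
desc('lid',(abs(x-.49)<.1)&(abs(y-.28)<.09)&(z>.004)&(z<.016)&(hsv[...,1]<60)&(hsv[...,2]>120))
desc('lidgrip',(abs(x-.49)<.06)&(abs(y-.28)<.06)&(z>.021)&(z<.04))
for c in((.697,-.0756),(.642,.2945)): desc('pot',(np.hypot(x-c[0],y-c[1])<.06)&(z>.021)&(z<.034))
E
```

```text
time: 37.17
tool_pos: [0.5624, 0.1026, 0.0287]
eef_rot: [3.141, 0.001, -2.951]
wrist_force: [-1.0, 5.8, 2.3]
finger_gap: 0.0289
gripper_force: 0.0
time: 37.92
tool_pos: [0.5635, 0.1017, 0.2414]
eef_rot: [3.141, 0.005, -2.952]
wrist_force: [0.2, -0.8, -0.1]
finger_gap: 0.0298
gripper_force: 0.0
[347. 123.] 1393 u [-58. -34.  -9.] v [-18.   8.  44.] z98 0.0343
[321. 169.] 637 u [ 1. 17. 44.] v [-29. -18.  -5.] z98 0.0413
[352. 182.] 411 u [16. 35. 56.] v [ 9. 19. 30.] z98 0.0359
tray all 2045 [171.  96.] [508.1 -92.9  33.8] [507.6 -95.3] [117.  118.5] 3.1
tray all 255 [169.  95.] [507.2 -93.   31.2] [507.5 -94.5] [ 9.8 40.6] 4.5
grip 250 [169.  95.] [507.2 -93.3  31.3] [507.5 -94.5] [ 9.8 40.6] 4.5
grip 226 [170. 141.] [562.1 -84.8  34.6] [562.5 -88. ] [ 4.8 69.8] 1.5
lid 1991 [515. 123.] [452.9 347.6   9.3] [450.5 345.6] [ 48.8 116.1] 89.7
lid 1 [528. 130.] [456.5 368.1  14.7] [456.5 368.1] [0. 0.] 0.0
pot 344 [175. 229.] [683.  -77.6  26.2] [684.  -78.6] [28.8 31.2] 30.3
```

View pics/w7.png

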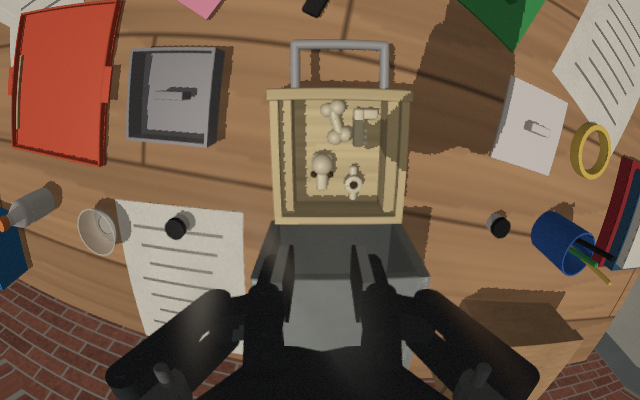

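All four casts are in the well, the highest at 41 mm (ledge 56 mm). The lift tray is at (172,96), its grip measured at (507.5,-94.5) mm with the thin way at about 3.5°. Now the tray.

```bash
python3 go.py .5075 -.0945 .018 1.632; python3 -m crank '[[[2.3,-4.55,0],0,3.4],[[2.3,-4.55,0],0,3.4],[[2.3,-4.55,0],0,3.4],[[2.3,-4.55,0],0,3.4],[[0,0,0],0.17,3.4],[[0,0,0],0.17,3.4],[[0,0,0],0.17,3.4],[[0,0,0],0.17,3.4],[[0,0,0],0.17,3.4],[[0,0,0],0.17,3.4],[[0,0,0],0.17,3.4],[[0,0,0],0.17,3.4],[[0,0,0],0.17,3.4],[[0,0,0],0.169,3.4],[[0,0,4],0,3.4],[[0,0,0],0,3.4],[[0,0,0],0,3.4]]'; python3 go.py .5075 -.0945 .018 1.632
cat > m5.py <<'E'
from h import *
im,d,p=snap('wrist');C=cloud(d,p,'wrist');x,y,z=C[...,0],C[...,1],C[...,2]
for nm,r,a,b in(('tray',.085,.031,.042),('grip',.03,.025,.036)):
    m=((abs(x-.5075)<r)&(abs(y+.0945)<r)&(z>a)&(z<b));P=C[m]
    rc=cv2.minAreaRect((P[:,:2]*1000).astype(np.float32));print(nm,m.sum(),np.round(rc[0],1),np.round(rc[1],1),round(rc[2],1),np.median(P[:,2]))
E
python3 m5.py
```

```text
shift cm [  9.17 -18.24  22.11] turn 1.699 j7 1.7
time: 40.1
tool_pos: [0.5063, -0.095, 0.199]
eef_rot: [-3.141, 0.001, 1.632]
wrist_force: [0.7, -0.2, 0.6]
finger_gap: 0.0343
gripper_force: 0.0
shift cm [ 0.05  0.13 18.1 ] turn -0.0 j7 0.52
tray 2381 [507.5 -95.1] [116.9 116.8] 2.9 0.03616440236080609
grip 387 [508. -95.] [ 9.3 39.6] 3.5 0.031393817063500196
```

```bash
python3 -m crank '[[[0,0.1,4],0,3.4],[[0,0,4],0,3.4],[[0,0,4],0,3.4],[[0,0,3],0,3.4],[[0,0,2],0,3.4],[[0,0,0.9],0,3.4],[[0,0,0],0,3.4],[[0,0,0],0,3.4],[[0,0,0],0,0],[[0,0,0],0,0],[[0,0,0],0,0],[[0,0,0],0,0],[[0,0,0],0,0],[[0,0,0],0,0]]' && python3 -m crank '[[[0,0,-1],0,0],[[0,0,-2],0,0],[[0,0,-3],0,0],[[0,0,-3],0,0],[[0,0,-3],0,0],[[0,0,-3],-0.127,0],[[0,0,-2],0,0],[[0,0,0],0,0],[[0,0,0],0,0]]'; python3 go.py .5435 .116 .09 1.759
```

```text
time: 41.9
tool_pos: [0.5076, -0.0945, 0.02]
eef_rot: [3.141, -0.0, 1.632]
wrist_force: [-2.3, 1.2, 11.7]
finger_gap: 0.0087
gripper_force: 59.7
time: 43.02
tool_pos: [0.5068, -0.0944, 0.1892]
eef_rot: [-3.141, -0.0, 1.759]
wrist_force: [0.0, -0.7, -1.7]
finger_gap: 0.0084
gripper_force: 58.9
shift cm [19.98  7.54  9.92] turn -0.0 j7 0.64
```

```bash
python3 -m crank '[[[4,1.5,0],0,0],[[4,1.5,0],0,0],[[4,1.5,0],0,0],[[4,1.5,0],0,0],[[4,1.5,0],0,0],[[0,0,0],0,0],[[0,0,0],0,0],[[0,0,0],0,0]]'; python3 go.py .5435 .116 .078 1.759; python3 m3.py w8.png; python3 - <<'E'
from h import *
C=np.load('c3.npy');x,y,z=C[...,0],C[...,1],C[...,2]
s=ctrl.sense()['tool_pos']
m=(abs(x-s[0])<.09)&(abs(y-s[1])<.09)&(z>.195)&(z<.215);P=C[m];rc=cv2.minAreaRect((P[:,:2]*1000).astype(np.float32));print(m.sum(),rc)
# rim of the drawer front panel and sides
m=((abs(x-.48)<.03)&(abs(y-.11)<.09)&(z>.0705)&(z<.077));P=C[m];print('panel',m.sum(),cv2.minAreaRect((P[:,:2]*1000).astype(np.float32)))
E
```

```text
time: 44.02
tool_pos: [0.5433, 0.1148, 0.1891]
eef_rot: [-3.141, 0.0, 1.757]
wrist_force: [-0.7, -0.2, -1.3]
finger_gap: 0.0085
gripper_force: 58.9
shift cm [ 0.12  0.05 11.11] turn -0.002 j7 0.26
11242 ((543.59912109375, 114.74008178710938), (117.57887268066406, 115.9796142578125), 10.616063117980957)
panel 555 ((467.257080078125, 158.98532104492188), (12.923063278198242, 34.237422943115234), 10.722874641418457)
```

View pics/w8.png

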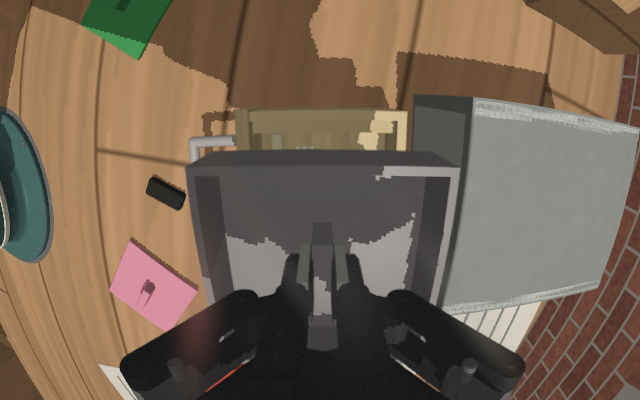

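The tray hangs level, its grip at (320,270), over the well whose +y wall shows at row 130. I check the well's v offset on the visible +v wall before lowering.

```bash
cat > m6.py <<'E'
from h import *
a=np.radians(10.8)
def uv(C): 
    x,y=C[...,0]-.5435,C[...,1]-.116
    return x*np.cos(a)+y*np.sin(a),-x*np.sin(a)+y*np.cos(a),C[...,2]
im,d,p=snap('scene');ims,ds,ps=snap('side')
for nm,C in(('wrist',np.load('c3.npy')),('scene',cloud(d,p,'scene')),('side',cloud(ds,ps,'side'))):
    u,v,z=uv(C)
    for t,m in {'+wall':(abs(u)<.04)&(abs(v-.066)<.025)&(abs(z-.068)<.003),'+ledge':(abs(u)<.04)&(abs(v-.055)<.02)&(abs(z-.0565)<.003),'-wall':(abs(u)<.04)&(abs(v+.066)<.025)&(abs(z-.068)<.003),'panel':(abs(u+.068)<.02)&(abs(v)<.09)&(abs(z-.0725)<.0025)}.items():
        if m.sum()>10: print(nm,t,m.sum(),'v',np.round(np.percentile(v[m],[3,50,97])*1000,1),'u',np.round(np.percentile(u[m],[3,50,97])*1000,1))
E
python3 m6.py
```

```text
wrist +wall 958 v [63.2 67.  71.1] u [-37.2   2.3  37.7]
wrist +ledge 1140 v [51.3 56.4 61.6] u [-37.4   0.3  37.9]
wrist panel 568 v [40.4 56.5 72.6] u [-72.4 -66.6 -61.2]
scene +wall 20 v [63.3 67.2 71.2] u [ 6.1 21.4 37.2]
scene +ledge 27 v [51.2 56.1 65.8] u [ 2.5 19.2 38.1]
scene -wall 35 v [-68.8 -64.4 -61.1] u [-34.7  -4.3  32.3]
scene panel 13 v [-69.1 -62.9 -49.1] u [-70.  -65.  -53.2]
side +ledge 24 v [48.6 56.6 63.6] u [-39.  -28.8 -20.4]
side -wall 62 v [-72.7 -67.7 -61.9] u [-37.3  -4.7  36.7]
side panel 111 v [-68.   -1.8  65.4] u [-74.7 -69.2 -64. ]
```

```bash
python3 -m crank '[[[0.2,0.1,3],0,0],[[0,0,3],0,0],[[0,0,2.2],0,0],[[0,0,1],0,0],[[0,0,0.7],0,0],[[0,0,0.5],0,0],[[0,0,0.4],0,0],[[0,0,0],0,0],[[0,0,0],0,0]]'
```

```text
time: 45.3
tool_pos: [0.5442, 0.1182, 0.0816]
eef_rot: [3.141, 0.0, 1.759]
wrist_force: [-0.2, -0.3, -1.4]
finger_gap: 0.0086
gripper_force: 58.9
```

```bash
python3 -m crank '[[[-0.1,0,0.3],0,0],[[0,0,0.2],0,0],[[0,0,0],0,0],[[0,0,0],0,0],[[0,0,0],0,1.5],[[0,0,0],0,3],[[0,0,0],0,3]]' && python3 -m crank '[[[0,0,-2],0,3],[[0,0,-3],0,3],[[0,0,-4],0,3],[[0,0,-5],0,3],[[0,0,-3],0,3],[[0,0,0],0,3],[[0,0,0],0,3]]'
cat > m7.py <<'E'
from h import *
import sys
im,d,p=snap('wrist',sys.argv[1]);C=cloud(d,p,'wrist');x,y,z=C[...,0],C[...,1],C[...,2]
a=np.radians(10.8);u=(x-.544)*np.cos(a)+(y-.117)*np.sin(a);v=-(x-.544)*np.sin(a)+(y-.117)*np.cos(a)
m=(abs(u)<.066)&(abs(v)<.066)&(z>.085)&(z<.1);P=np.c_[u[m],v[m],z[m]]
print('rim',m.sum(),cv2.minAreaRect((P[:,:2]*1000).astype(np.float32)),'plane',np.linalg.lstsq(np.c_[P[:,:2],np.ones(len(P))],P[:,2],rcond=None)[0])
for n,c in(('pot0',(.684,-.0786)),('pot1',(.642,.2945))):
    m=(np.hypot(x-c[0],y-c[1])<.07)&(z>.021)&(z<.032)
    if m.sum()>20: P=C[m];rc=cv2.minAreaRect((P[:,:2]*1000).astype(np.float32));print(n,m.sum(),np.round(rc[0],1),np.round(rc[1],1),'mean',np.round(P.mean(0),4))
E
python3 m7.py w9.png;python3 go.py .684 -.0786 .02 1.571
```

```text
time: 46.18
tool_pos: [0.5443, 0.1171, 0.0764]
eef_rot: [3.141, 0.0, 1.759]
wrist_force: [-0.1, 0.4, 0.9]
finger_gap: 0.0297
gripper_force: 0.0
time: 47.05
tool_pos: [0.544, 0.1172, 0.2464]
eef_rot: [-3.141, -0.0, 1.759]
wrist_force: [0.3, -0.1, -1.0]
finger_gap: 0.03
gripper_force: 0.0
rim 2796 ((0.5888214111328125, -0.683837890625), (117.23589324951172, 117.28558349609375), 89.93925476074219) plane [0.00253509 0.00691936 0.09086991]
shift cm [-21.84  10.13  22.59] turn 0.188 j7 0.21
```

```bash
python3 -m crank '[[[0,0,0],-0.1747,4],[[0,0,0],-0.1747,4],[[0,0,0],-0.1747,4],[[0,0,0],-0.1747,4],[[0,0,0],-0.1747,4],[[0,0,0],-0.1747,4],[[0,0,0],-0.1747,4],[[0,0,0],-0.1747,4],[[0,0,0],-0.1747,4],[[-2,-4.4,0],0,4],[[-2,-4.4,0],0,4],[[-2,-4.4,0],0,4],[[-2,-4.4,0],0,4],[[-2,-4.3,0],0,4],[[0,0,4],0,4],[[0,0,0],0,4],[[0,0,0],0,4]]'; python3 m7.py w10.png; python3 go.py .684 -.0786 .020 3.331
```

```text
time: 49.22
tool_pos: [0.6839, -0.0786, 0.2072]
eef_rot: [-3.142, 0.0, -2.951]
wrist_force: [-0.3, -0.4, 0.9]
finger_gap: 0.0401
gripper_force: 0.0
rim 2810 ((0.21417236328125, -0.29492950439453125), (116.69883728027344, 119.9159164428711), 0.05517208203673363) plane [ 0.00159781 -0.00349645  0.09025959]
pot0 635 [684.1 -78.8] [29.8 29.5] mean [ 0.6838 -0.0789  0.0263]
shift cm [ 0.03  0.   18.77] turn 0.001 j7 2.07
```

```bash
python3 -m crank '[[[0,0,4],0,4],[[0,0,4],0,4],[[0,0,4],0,4],[[0,0,3],0,4],[[0,0,2.4],0,4],[[0,0,1.2],0,4],[[0,0,0.2],0,4],[[0,0,0],0,4],[[0,0,0],0,0],[[0,0,0],0,0],[[0,0,0],0,0],[[0,0,0],0,0],[[0,0,0],0,0]]' && python3 -m crank '[[[0,0,-2],0,0],[[0,0,-4],0,0],[[0,0,-4],0,0],[[0,0,-4],0,0],[[0,0,-4],0,0],[[0,0,-4],0,0],[[0,0,0],0,0]]'; python3 go.py .5725 .1224 .081 3.331
```

```text
time: 50.9
tool_pos: [0.6843, -0.0792, 0.0197]
eef_rot: [-3.141, 0.001, -2.952]
wrist_force: [-1.5, 0.6, 7.6]
finger_gap: 0.0277
gripper_force: 58.6
time: 51.78
tool_pos: [0.6849, -0.0797, 0.2434]
eef_rot: [-3.14, 0.006, -2.952]
wrist_force: [-0.4, -0.1, -0.8]
finger_gap: 0.0276
gripper_force: 59.1
shift cm [ 7.34 21.99 16.16] turn -0.0 j7 2.06
```

```bash
python3 -m crank '[[[1.45,4.4,0],0,0],[[1.45,4.4,0],0,0],[[1.45,4.4,0],0,0],[[1.45,4.4,0],0,0],[[1.45,4.4,0],0,0],[[0,0,4],0,0],[[0,0,4],0,0],[[0,0,0],0,0],[[0,0,0],0,0]]'; python3 go.py .5725 .1224 .082 3.331
```

```text
time: 52.9
tool_pos: [0.5718, 0.1231, 0.16]
eef_rot: [3.142, 0.001, -2.952]
wrist_force: [0.2, -0.3, 0.3]
finger_gap: 0.0272
gripper_force: 59.3
shift cm [-0.05 -0.08  7.8 ] turn -0.0 j7 1.73
```

```bash
python3 -m crank '[[[0,-0.1,3],0,0],[[0,0,2],0,0],[[0,0,1.5],0,0],[[0,0,0.9],0,0],[[0,0,0.4],0,0],[[0,0,0],0,0],[[0,0,0],0,0],[[0,0,0],0,3],[[0,0,0],0,4],[[0,0,0],0,4]]' && python3 -m crank '[[[0,0,-2],0,4],[[0,0,-4],0,4],[[0,0,-4],0,4],[[0,0,-4],0,4],[[0,0,-2],0,4],[[0,0,0],0,4],[[0,0,0],0,4]]'; python3 m7.py w11.png; python3 go.py .6135 .2945 .020 3.331; python3 - <<'E'
from h import *
im,d,p=snap('scene','s2.png');C=cloud(d,p,'scene')
hsv=cv2.cvtColor(im,cv2.COLOR_BGR2HSV)
m=(hsv[...,2]<45)&(abs(C[...,2]-.026)<.008)&(abs(C[...,0]-.62)<.08)&(abs(C[...,1]-.31)<.06)
print(m.sum(),C[m].mean(0) if m.any() else '')
E
```

```text
time: 54.15
tool_pos: [0.5713, 0.1223, 0.0804]
eef_rot: [-3.142, 0.0, -2.952]
wrist_force: [0.1, -0.2, -0.5]
finger_gap: 0.0398
gripper_force: 0.0
time: 55.02
tool_pos: [0.571, 0.1223, 0.2403]
eef_rot: [3.142, -0.0, -2.952]
wrist_force: [0.3, 0.2, -0.2]
finger_gap: 0.0401
gripper_force: 0.0
rim 3755 ((0.9481315612792969, -0.5393447875976562), (116.5100326538086, 117.09554290771484), 0.15001538395881653) plane [-0.02000163 -0.00039414  0.09016786]
shift cm [-7.45 16.12 21.98] turn 0.0 j7 1.69
35 [0.60297947 0.36266981 0.02513298]
```

View pics/w11.png

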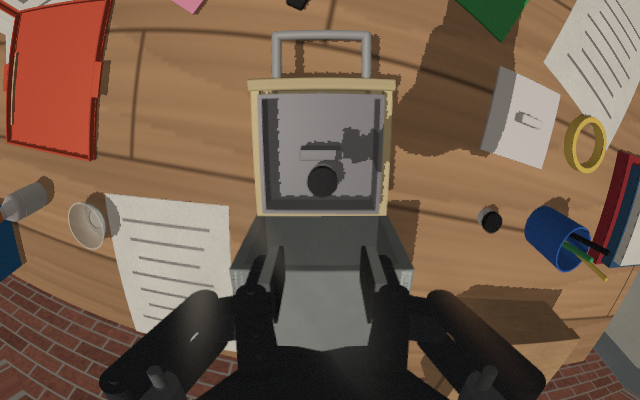

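Pot0 stands in the tray at (322,180), on the far side of the grip. Pot1 is at wrist pixel (491,219), the lid at (522,122) and the pen cup at (560,238).

```bash
sed -i "s/('pot1',(.642,.2945))/('pot1',(.603,.363))/" m7.py; python3 - <<'E'
from h import *
im,d,p=snap('wrist');C=cloud(d,p,'wrist')
print(C[219,491],C[217,488])
hsv=cv2.cvtColor(im,cv2.COLOR_BGR2HSV)
m=np.zeros(d.shape,bool);m[200:236,475:508]=1;m&=(abs(C[...,2]-.0255)<.004)
P=C[m];print(m.sum(),P.mean(0),cv2.minAreaRect((P[:,:2]*1000).astype(np.float32)))
# pen cup
m=np.zeros(d.shape,bool);m[205:275,520:590]=1;m&=(C[...,2]>.05);P=C[m];print('cup',P.mean(0),P.min(0))
E
python3 go.py .603 .362 .020 3.331
```

```text
[0.59364018 0.36229164 0.02572589] [0.59159062 0.35590482 0.02604578]
320 [0.59856579 0.3665354  0.02592432] ((599.2496337890625, 367.77813720703125), (29.629343032836914, 30.63705825805664), 10.023151397705078)
cup [0.59172804 0.47161346 0.08154847] [0.48865473 0.10747168 0.05001707]
shift cm [-7.69 22.95 21.95] turn 0.0 j7 1.69
```

```bash
python3 -m crank '[[[-1.45,4.7,0],0,4],[[-1.45,4.7,0],0,4],[[-1.45,4.7,0],0,4],[[-1.45,4.7,0],0,4],[[-1.45,4.7,0],0,4],[[0,0,0],0,4],[[0,0,0],0,4],[[0,0,0],0,4]]'; python3 m7.py w12.png; python3 go.py .599 .367 .020 3.331; python3 - <<'E'
from h import *
im,d,p=snap('wrist');C=cloud(d,p,'wrist');x,y,z=C[...,0],C[...,1],C[...,2]
m=(abs(x-.6)<.06)&(y>.41)&(y<.55)&(z>.07)&(z<.17);P=C[m];print('cup ymin',m.sum(),np.percentile(P[:,1],[0.5,5]),P[:,2].max())
h=cv2.cvtColor(im,cv2.COLOR_BGR2HSV)
m=(abs(x-.47)<.1)&(abs(y-.345)<.1)&(z>.004)&(z<.014)&(h[...,1]<60)&(h[...,2]>100)
n,l,st,ce=cv2.connectedComponentsWithStats(m.astype(np.uint8));i=1+np.argmax(st[1:,4]);P=C[l==i];print('lid',st[i,4],ce[i],cv2.minAreaRect((P[:,:2]*1000).astype(np.float32)),np.median(P[:,2]))
m=(abs(x-.47)<.07)&(abs(y-.345)<.06)&(z>.023)&(z<.036);P=C[m];print('lidgrip',m.sum(),cv2.minAreaRect((P[:,:2]*1000).astype(np.float32)),np.median(P[:,2]))
E
```

```text
time: 56.18
tool_pos: [0.5985, 0.3654, 0.2403]
eef_rot: [-3.141, -0.0, -2.954]
wrist_force: [-0.1, 0.1, 0.5]
finger_gap: 0.0401
gripper_force: 0.0
rim 2682 ((0.48325347900390625, -0.44292449951171875), (118.85536193847656, 116.32144927978516), 89.8125991821289) plane [-0.00891232  0.00441733  0.08987014]
pot1 528 [599.  368.8] [29.7 29.7] mean [0.5988 0.3683 0.0262]
shift cm [-0.07  0.14 22.05] turn -0.001 j7 1.36
cup ymin 2398 [0.44843221 0.44996114] 0.15423253663670522
lid 8639 [356.71906471  48.72207431] ((451.0467224121094, 379.8955078125), (116.12433624267578, 116.41775512695312), 89.3418960571289) 0.009390150319015966
lidgrip 345 ((451.3187255859375, 380.0409851074219), (35.582035064697266, 12.395957946777344), 89.64462280273438) 0.029056323241639703
```

```bash
python3 -m crank '[[[-0.1,0.3,4],0,4],[[0,0,4],0,4],[[0,0,4],0,4],[[0,0,4],0,4],[[0,0,3],0,4],[[0,0,2],0,4],[[0,0,0.9],0,4],[[0,0,0.2],0,4],[[0,0,0],0,4],[[0,0,0],0,0],[[0,0,0],0,0],[[0,0,0],0,0],[[0,0,0],0,0],[[0,0,0],0,0]]' && python3 -m crank '[[[0,0,-2],0,0],[[0,0,-4],0,0],[[0,0,-4],0,0],[[0,0,-4],0,0],[[0,0,-4],0,0],[[0,0,-4],0,0],[[0,0,0],0,0]]'; python3 go.py .516 .1113 .082 3.331
```

```text
time: 58.02
tool_pos: [0.5991, 0.3702, 0.0206]
eef_rot: [3.141, 0.001, -2.952]
wrist_force: [-1.7, -0.4, 7.6]
finger_gap: 0.0275
gripper_force: 58.6
time: 58.9
tool_pos: [0.5999, 0.3702, 0.2445]
eef_rot: [3.139, 0.006, -2.952]
wrist_force: [0.1, -0.0, -0.7]
finger_gap: 0.0273
gripper_force: 59.1
shift cm [ 13.21 -23.9   16.11] turn -0.0 j7 1.36
```

```bash
python3 -m crank '[[[2.2,-4,0],0,0],[[2.2,-4,0],0,0],[[2.2,-4,0],0,0],[[2.2,-4,0],0,0],[[2.2,-4,0],0,0],[[2.2,-3.9,0],0,0],[[0,0,4],0,0],[[0,0,4],0,0],[[0,0,0],0,0],[[0,0,0],0,0]]'; python3 go.py .516 .1115 .082 3.331
```

```text
time: 60.15
tool_pos: [0.5146, 0.1103, 0.1608]
eef_rot: [3.142, 0.001, -2.952]
wrist_force: [-0.0, 0.2, 1.0]
finger_gap: 0.0276
gripper_force: 59.3
shift cm [-0.15  0.09  7.88] turn 0.0 j7 1.71
```

```bash
python3 -m crank '[[[-0.1,0.1,3],0,0],[[0,0,2],0,0],[[0,0,1.5],0,0],[[0,0,0.9],0,0],[[0,0,0.5],0,0],[[0,0,0],0,0],[[0,0,0],0,0],[[0,0,0],0,3],[[0,0,0],0,4],[[0,0,0],0,4]]' && python3 -m crank '[[[0,0,-2],0,4],[[0,0,-4],0,4],[[0,0,-4],0,4],[[0,0,-4],0,4],[[0,0,-2],0,4],[[-4,-2,0],0,4],[[-4,-2,0],0,4],[[0,0,0],0,4]]'; python3 m7.py w13.png; python3 go.py .451 .380 .02 1.564
```

```text
time: 61.4
tool_pos: [0.5148, 0.1115, 0.0804]
eef_rot: [-3.142, 0.0, -2.952]
wrist_force: [0.2, 0.9, 0.1]
finger_gap: 0.0399
gripper_force: 0.0
time: 62.4
tool_pos: [0.6026, 0.0858, 0.2397]
eef_rot: [-3.14, -0.0, -2.954]
wrist_force: [-0.9, -0.4, -0.2]
finger_gap: 0.0399
gripper_force: 0.0
rim 4552 ((0.9334945678710938, -0.6653022766113281), (116.86163330078125, 116.61507415771484), 89.88996124267578) plane [ 0.00127041 -0.00517279  0.08936897]
shift cm [ 9.25 31.67 21.94] turn 1.766 j7 1.78
```

View pics/w13.png

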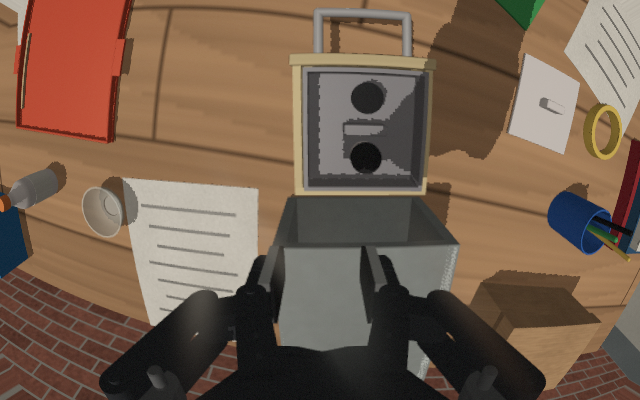

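Both pots stand in the seated tray, caps at (367,97) and (366,157). Next is the white lid at (545,103).

```bash
python3 -m crank '[[[1.32,4.52,0],0,4],[[1.32,4.52,0],0,4],[[1.32,4.52,0],0,4],[[1.32,4.52,0],0,4],[[1.32,4.52,0],0,4],[[1.32,4.52,0],0,4],[[1.32,4.52,0],0,4],[[0,0,0],0.1766,4],[[0,0,0],0.1766,4],[[0,0,0],0.1766,4],[[0,0,0],0.1766,4],[[0,0,0],0.1766,4],[[0,0,0],0.1766,4],[[0,0,0],0.1766,4],[[0,0,0],0.1766,4],[[0,0,0],0.1766,4],[[0,0,0],0.1766,4],[[0,0,3],0,4],[[0,0,0],0,4],[[0,0,0],0,4]]'; python3 - <<'E'
from h import *
im,d,p=snap('wrist');C=cloud(d,p,'wrist');x,y,z=C[...,0],C[...,1],C[...,2];h=cv2.cvtColor(im,cv2.COLOR_BGR2HSV)
m=(abs(x-.451)<.08)&(abs(y-.38)<.08)&(z>.004)&(z<.014)&(h[...,1]<60)&(h[...,2]>60)
n,l,st,ce=cv2.connectedComponentsWithStats(m.astype(np.uint8));i=1+np.argmax(st[1:,4]);P=C[l==i];print('lid',st[i,4],ce[i],cv2.minAreaRect((P[:,:2]*1000).astype(np.float32)),np.median(P[:,2]))
m=(abs(x-.451)<.03)&(abs(y-.38)<.03)&(z>.023)&(z<.036);P=C[m];print('grip',m.sum(),cv2.minAreaRect((P[:,:2]*1000).astype(np.float32)),np.median(P[:,2]))
E
python3 go.py .451 .380 .02 1.563
```

```text
time: 64.95
tool_pos: [0.4504, 0.3806, 0.2112]
eef_rot: [3.142, -0.0, 1.566]
wrist_force: [0.2, 0.1, 0.6]
finger_gap: 0.0402
gripper_force: 0.0
lid 9648 [322.42630597 168.21807629] ((451.207275390625, 379.838623046875), (116.593017578125, 116.01060485839844), 89.43268585205078) 0.00947014119991424
grip 365 ((451.6517333984375, 379.556396484375), (36.416717529296875, 10.749002456665039), 89.6509017944336) 0.029277499048799893
shift cm [-0.09  0.03 19.14] turn 0.002 j7 -0.4
```

```bash
python3 -m crank '[[[-0.1,0.1,4],0,4],[[0,0,4],0,4],[[0,0,4],0,4],[[0,0,3],0,4],[[0,0,2.4],0,4],[[0,0,1.2],0,4],[[0,0,0.2],0,4],[[0,0,0],0,4],[[0,0,0],0,0],[[0,0,0],0,0],[[0,0,0],0,0],[[0,0,0],0,0],[[0,0,0],0,0],[[0,0,0],0,0]]' && python3 -m crank '[[[0,0,-1],0,0],[[0,0,-2],0,0],[[0,0,-3],0,0],[[0,0,-3],0,0],[[0,0,-3],0,0],[[0,0,-3],0,0],[[0,0,-2],0,0],[[0,0,0],-0.1,0],[[0,0,0],-0.095,0],[[0,0,0],0,0]]'; python3 go.py .5447 .1164 .11 1.759
```

```text
time: 66.75
tool_pos: [0.4518, 0.3799, 0.0231]
eef_rot: [3.141, -0.001, 1.565]
wrist_force: [-1.9, -0.2, 8.9]
finger_gap: 0.0105
gripper_force: 59.5
time: 68.0
tool_pos: [0.4515, 0.3794, 0.1928]
eef_rot: [-3.142, -0.0, 1.76]
wrist_force: [0.1, 0.5, -1.9]
finger_gap: 0.0103
gripper_force: 58.7
shift cm [-27.59   4.22   8.27] turn 0.001 j7 -0.21
```

```bash
python3 -m crank '[[[-3.94,0.6,0],0,0],[[-3.94,0.6,0],0,0],[[-3.94,0.6,0],0,0],[[-3.94,0.6,0],0,0],[[-3.94,0.6,0],0,0],[[-3.94,0.6,0],0,0],[[-3.94,0.6,0],0,0],[[0,0,3],0,0],[[0,0,0],0,0],[[0,0,0],0,0]]'; python3 go.py .5449 .1164 .112 1.759; python3 - <<'E'
from h import *
im,d,p=snap('wrist');C=cloud(d,p,'wrist');x,y,z=C[...,0],C[...,1],C[...,2]
s=ctrl.sense()['tool_pos']
m=(abs(x-s[0])<.09)&(abs(y-s[1])<.09)&(abs(z-(s[2]-.0135))<.006);P=C[m];print('held lid',m.sum(),cv2.minAreaRect((P[:,:2]*1000).astype(np.float32)),'slope',np.linalg.lstsq(np.c_[P[:,:2],np.ones(len(P))],P[:,2],rcond=None)[0])
E
```

```text
time: 69.25
tool_pos: [0.5449, 0.117, 0.1631]
eef_rot: [3.141, 0.0, 1.76]
wrist_force: [0.2, -0.3, -0.7]
finger_gap: 0.0104
gripper_force: 58.7
shift cm [-0.06 -0.01  5.11] turn 0.001 j7 0.31
held lid 26951 ((544.869384765625, 117.5821533203125), (116.4561767578125, 116.7801513671875), 10.549840927124023) slope [ 0.0002804  -0.00358402  0.14973222]
```

```bash
python3 -m crank '[[[-0.1,0,2],0,0],[[0,0,1.5],0,0],[[0,0,0.7],0,0],[[0,0,0.4],0,0],[[0,0,0.3],0,0],[[0,0,0.1],0,0],[[0,0,0],0,0],[[0,0,0],0,0],[[0,0,0],0,1.5],[[0,0,0],0,3],[[0,0,0],0,3]]' && python3 -m crank '[[[0,0,-2],0,3],[[0,0,-3],0,3],[[0,0,-4],0,3],[[0,0,-4],0,3],[[0,0,0],0,3],[[0,0,0],0,3]]'
cat > m8.py <<'E'
from h import *
for n in('wrist','scene','side'):
    im,d,p=snap(n,n+'_f.png' if n=='wrist' else None);C=cloud(d,p,n);x,y,z=C[...,0],C[...,1],C[...,2]
    a=np.radians(10.8);u=(x-.544)*np.cos(a)+(y-.117)*np.sin(a);v=-(x-.544)*np.sin(a)+(y-.117)*np.cos(a)
    m=(abs(u)<.066)&(abs(v)<.066)&(z>.085)&(z<.108);P=np.c_[u[m],v[m],z[m]]
    if len(P)>30: print(n,len(P),np.round(np.median(P[:,2]),4),cv2.minAreaRect((P[:,:2]*1000).astype(np.float32)),'slope',np.round(np.linalg.lstsq(np.c_[P[:,:2],np.ones(len(P))],P[:,2],rcond=None)[0],4))
    if n=='wrist':
        m=(abs(v)<.07)&(u<-.1)&(u>-.15)&(z>.048)&(z<.068);P=C[m];print('handle bar',m.sum(),np.round(np.percentile(u[m],[5,50,95]),4),np.round(np.percentile(v[m],[2,98]),4),np.round(np.percentile(z[m],[50,98]),4))
E
python3 m8.py
```

```text
time: 70.68
tool_pos: [0.5449, 0.1156, 0.1124]
eef_rot: [3.142, 0.0, 1.76]
wrist_force: [0.2, -0.2, 0.4]
finger_gap: 0.03
gripper_force: 0.0
time: 71.42
tool_pos: [0.5447, 0.1157, 0.2427]
eef_rot: [3.141, -0.0, 1.76]
wrist_force: [0.0, 1.3, -0.0]
finger_gap: 0.0302
gripper_force: 0.0
wrist 13584 0.0975 ((0.9107208251953125, -0.4638023376464844), (116.94470977783203, 116.93934631347656), 0.07587388902902603) slope [ 0.0007 -0.0063  0.0974]
handle bar 960 [-0.1218 -0.1156 -0.103 ] [-0.049   0.0484] [0.0626 0.0646]
scene 1185 0.0964 ((2.6409835815429688, -0.4712409973144531), (116.79873657226562, 122.79808807373047), 89.95345306396484) slope [-0.0092  0.0004  0.0963]
side 1301 0.0957 ((-2.3964309692382812, -2.803058624267578), (118.13560485839844, 121.11957550048828), 0.9654425382614136) slope [0.0063 0.0142 0.0956]
```

View pics/wrist_f.png

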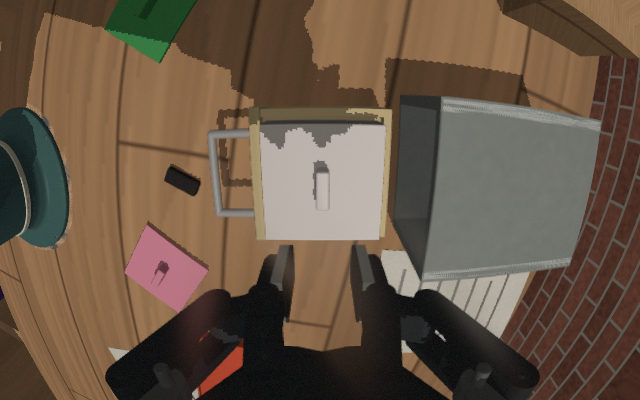

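The lid lies flat on the tray at (322,180), its top at 97.5 mm, so lid_base is about 72 mm over the well floor. Next I bring the closed fingers in front of the handle bar (215,173).

```bash
python3 -m crank '[[[0,-4.2,0],0,0],[[0,-4.2,0],0,0],[[0,-4.2,0],0,0],[[0,-4,0],0,0],[[0,0,4],0,0],[[0,0,0],0,0],[[0,0,0],0,0]]';python3 go.py .382 .086 .055 1.759; python3 - <<'E'
from h import *
im,d,p=snap('wrist');C=cloud(d,p,'wrist');x,y,z=C[...,0],C[...,1],C[...,2]
a=np.radians(10.8);u=(x-.544)*np.cos(a)+(y-.117)*np.sin(a);v=-(x-.544)*np.sin(a)+(y-.117)*np.cos(a)
m=(abs(v)<.03)&(u<-.09)&(u>-.15)&(z>.048)&(z<.07);print('bar',m.sum(),np.round(np.percentile(u[m],[2,50,98]),4),np.round(np.percentile(z[m],[50,98]),4))
m=(u>.05)&(u<.14)&(abs(v)<.06)&(z>.11)&(z<.145);print('cab',m.sum(),np.round(np.percentile(u[m],[1,5,20]),4) if m.any() else '')
h=cv2.cvtColor(im,cv2.COLOR_BGR2HSV);m=(h[...,2]<50)&(abs(z-.013)<.004)&(abs(u+.17)<.1)&(abs(v)<.1);print('eraser',m.sum(),C[m].mean(0) if m.any() else '')
E
```

```text
time: 72.45
tool_pos: [0.3823, 0.0841, 0.2027]
eef_rot: [-3.14, 0.003, 1.76]
wrist_force: [0.4, -0.0, 0.9]
finger_gap: 0.0001
gripper_force: 0.0
shift cm [ 0.24  0.02 14.77] turn 0.001 j7 -0.06
bar 654 [-0.1236 -0.1193 -0.1138] [0.0625 0.0643]
cab 3510 [0.0942 0.0949 0.0962]
eraser 793 [0.36488774 0.0629124  0.0131928 ]
```

```bash
python3 -m crank '[[[0.2,0,4],0,0],[[0,0,4],0,0],[[0,0,3.5],0,0],[[0,0,2.3],0,0],[[0,0,1],0,0],[[0,0,0],0,0],[[0,1,0],0,0],[[0,0.7,0],0,0],[[0,0.5,0],0,0],[[0,0.4,0],0,0],[[0,0.4,0],0,0],[[0,0.5,0],0,0],[[0,0,0],0,0]]'; python3 go.py .544 .117 .055 1.759
```

```text
time: 74.12
tool_pos: [0.4162, 0.0929, 0.0543]
eef_rot: [3.141, 0.0, 1.76]
wrist_force: [0.0, -0.5, -0.1]
finger_gap: -0.0006
gripper_force: 0.0
shift cm [-0.04 13.   -0.07] turn 0.001 j7 0.45
```

```bash
python3 -m crank '[[[0,0.5,0],0,0],[[0,0.6,0],0,0],[[0,0.8,0],0,0],[[0,1,0],0,0],[[0,1,0],0,0],[[0,1,0],0,0],[[0,1,0],0,0],[[0,1,0],0,0],[[0,1,0],0,0],[[0,1,0],0,0],[[0,1,0],0,0],[[0,1,0],0,0],[[0,1,0],0,0],[[0,0.7,0],0,0],[[0,0.4,0],0,0]]'; python3 go.py .544 .117 .055 1.759; python3 - <<'E'
from h import *
im,d,p=snap('side','side2.png');C=cloud(d,p,'side');x,y,z=C[...,0],C[...,1],C[...,2]
a=np.radians(10.8);u=(x-.544)*np.cos(a)+(y-.117)*np.sin(a);v=-(x-.544)*np.sin(a)+(y-.117)*np.cos(a)
m=(abs(v)<.065)&(abs(z-.0725)<.003)&(abs(u)<.12);print('panel u',m.sum(),np.round(np.percentile(u[m],[5,50,95]),4))
E
```

```text
time: 76.0
tool_pos: [0.5439, 0.1175, 0.0543]
eef_rot: [3.142, 0.0, 1.76]
wrist_force: [-3.8, -0.0, 1.6]
finger_gap: 0.0001
gripper_force: 1.6
shift cm [-0.05 -0.   -0.07] turn 0.001 j7 0.44
panel u 115 [-0.0113  0.0674  0.0908]
```

View pics/side2.png

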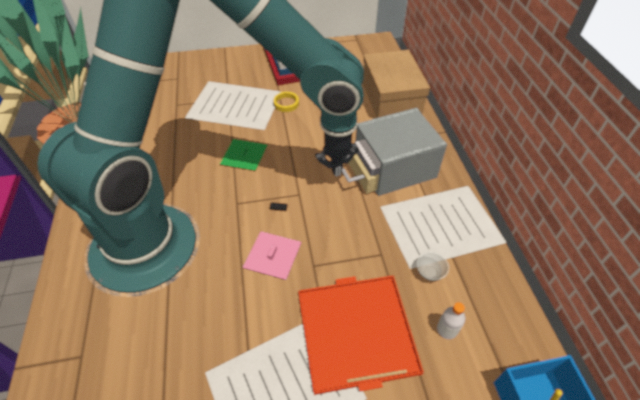

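The drawer is nearly shut, its front at (362,175) and about 3 cm still open, pushing with 3.8 N. I continue slowly.

```bash
python3 -m crank '[[[0,0.5,0],0,0],[[0,0.5,0],0,0],[[0,0.5,0],0,0],[[0,0.4,0],0,0],[[0,0.4,0],0,0],[[0,0.2,0],0,0],[[0,0.2,0],0,0],[[0,0,0],0,0]]'; python3 -m crank '[[[0,0.2,0],0,0],[[0,0.1,0],0,0],[[0,0,0],0,0]]'
```

```text
time: 77.05
tool_pos: [0.5703, 0.1225, 0.0544]
eef_rot: [3.141, 0.0, 1.76]
wrist_force: [-0.5, -0.1, -0.6]
finger_gap: 0.0
gripper_force: 0.3
time: 77.42
tool_pos: [0.5731, 0.1231, 0.0543]
eef_rot: [3.141, 0.0, 1.76]
wrist_force: [-2.2, 1.1, 1.2]
finger_gap: -0.0001
gripper_force: 0.9
```

```bash
python3 -m crank '[[[0,0.2,0],0,0],[[0,0.2,0],0,0],[[0,0,0],0,0]]'; python3 -m crank '[[[0,0.2,0],0,0],[[0,0.1,0],0,0],[[0,0,0],0,0]]'; python3 -m crank '[[[0,0.1,0],0,0],[[0,0.1,0],0,0],[[0,0,0],0,0]]'
```

```text
time: 77.8
tool_pos: [0.5757, 0.1235, 0.0541]
eef_rot: [-3.139, -0.0, 1.76]
wrist_force: [-13.8, -1.6, 9.9]
finger_gap: -0.0001
gripper_force: 7.1
time: 78.18
tool_pos: [0.5764, 0.1236, 0.0539]
eef_rot: [-3.134, -0.002, 1.76]
wrist_force: [-33.4, -3.7, 26.6]
finger_gap: -0.0002
gripper_force: 17.4
time: 78.55
tool_pos: [0.5764, 0.1236, 0.0537]
eef_rot: [-3.13, -0.002, 1.759]
wrist_force: [-52.0, -8.2, 39.1]
finger_gap: 0.0001
gripper_force: 18.5
```

The force rises without motion, so the drawer is at its stop. I back off and check.

```bash
python3 -m crank '[[[0,-0.3,0],0,0],[[0,-0.5,0],0,0],[[0,-1.5,0],0,0],[[0,-3,0],0,0],[[0,-3,-1],0,0],[[0,-3,-4],0,0],[[0,-2,-5],0,0],[[0,0,-5],0,0],[[0,0,0],0,0],[[0,0,0],0,0]]'; python3 - <<'E'
from h import *
a=np.radians(10.8)
for n in('wrist','scene','side'):
    im,d,p=snap(n,n+'_end.png');C=cloud(d,p,n);x,y,z=C[...,0],C[...,1],C[...,2]
    u=(x-.544)*np.cos(a)+(y-.117)*np.sin(a);v=-(x-.544)*np.sin(a)+(y-.117)*np.cos(a)
    m=(abs(v)<.04)&(abs(z-.0615)<.006)&(u>.03)&(u<.07);print(n,'bar u',m.sum(),np.round(np.percentile(u[m],[5,50,95]),4) if m.any() else '')
    m=(abs(v)<.065)&(abs(z-.0725)<.003)&(u>.06)&(u<.12);print(n,'panel u',m.sum(),np.round(np.percentile(u[m],[3,50,97]),4) if m.any() else '')
    m=(abs(v)<.065)&(z>.13)&(z<.142)&(u>.06);print(n,'cab u',np.round(np.percentile(u[m],[1,3]),4) if m.any() else '')
print(ctrl.sense()['time'])
E
```

```text
time: 79.8
tool_pos: [0.4513, 0.1, 0.2041]
eef_rot: [3.141, -0.0, 1.761]
wrist_force: [-0.1, -0.0, -0.9]
finger_gap: -0.0002
gripper_force: 0.0
wrist bar u 728 [0.0456 0.0486 0.0541]
wrist panel u 1498 [0.0952 0.1021 0.1124]
wrist cab u [0.095  0.0955]
scene bar u 69 [0.0472 0.0526 0.0566]
scene panel u 0 
scene cab u [0.0991 0.1027]
side bar u 74 [0.0434 0.0472 0.0545]
side panel u 123 [0.0931 0.1004 0.1105]
side cab u [0.0937 0.0964]
79.95
```

View pics/wrist_end.png

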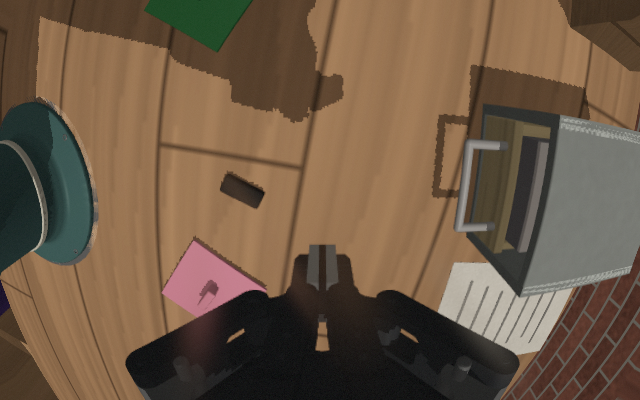

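The panel front (u = 95 mm) is flush with the cabinet face (95 mm), and the tray and lid are inside with the gripper clear. I hand in.

```bash
python3 -c "
from workcell import ctrl
print(ctrl.sign_off())"
```

```text
the job is handed in; nothing more can be done
None
```

I handed the job in at about 80 s of robot time: all four casts on the well floor, grey tray seated level with both pots in it, white lid flat on top, and the drawer shut flush with the cabinet; the verdict was not shown.

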